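# Load coated test panels, shut and lock the keeper, start the cure timer

### The job

Get the coated panels ready to cure: lay the red-handled spreader flat inside the blue tool tray and load every panel from the plywood board, lying flat, one to a bay (any bay) of the carrier. Then swing the keeper bar over them and press it fully home past its detent, then turn the blue lock collar clockwise to its locked mark, and then start the cure timer by pressing its green plunger all the way down to its stop and letting go. Leave the other things on the bench where they stand.

Things in the scene. Friction and masses are not known exactly. Their poses are not given: they have to be found in the camera images.
- carrier: panel carrier: fixed dark steel plate (x -70 to +105 mm, y -200 to +240 mm), upper face (floor) 20 mm above the table, with three bays in a row along its y. Origin on the table under the middle bay; keeper hinge on its +x side, yellow detent housing (top 68 mm above the table) at y -186 mm, blue lock collar at y +199 mm
- bay0 (a point): where the centre of a panel seated in the first bay (-y end) belongs: middle of the bay, 7 mm above its floor. Bays are 90 mm apart, each a recess 102 mm (carrier x) by 62 mm (carrier y), bounded by bright aluminium ribs only 4 mm high, 28 mm wide between bays. Axes = carrier axes; a panel's long side goes along x
- bay1 (a point): the same point of the middle bay; same axes and size as bay0
- bay2 (a point): the same point of the third bay (+y end, next to the blue collar); same axes and size as bay0
- keeper (a joint): keeper bar angle, rad: 0 = shut (level across all bays, on its stop), grows as it swings up and back, 2.05 = fully open. Stays where it is left (about 2 N friction at the bar). From about 0.19 down to 0.09 rad it must be pushed past a sprung brass ball (about 6 N down on the bar), which then snaps in over it. A panel or tool not down in its place stops the bar
- keeper_grip (a point): centre of the red grip sleeve (18 mm diameter, 70 mm long, lying along carrier y) in the middle of the steel keeper bar (10 mm diameter). The bar is carried by two side arms 85 mm long at carrier y = +-150 mm. Shut, the bar's centre is 46 mm above the table, the sleeve 3 mm above a seated panel
- keeper_hinge (a point): middle of the keeper's hinge axis: 85 mm from the bay centres on the carrier's +x side, 46 mm above the table, axis along carrier y. The sleeve moves on an arc of 85 mm radius about it: at angle q it lies 85*cos(q) mm to the carrier's -x side of the hinge and 85*sin(q) mm above it. Axes = carrier axes
- collar (a joint): angle of the captive blue lock collar in rad: 0 = fully unlocked, grows CLOCKWISE seen from above; 1.2 = locked mark: red lug square over the keeper bar's tip, and the white line on the rib in line with the two green marks; hard stop at 1.3 just past it. Light friction (0.06 N m). With the lug turned in first the bar cannot be shut
- collar_grip (a point): centre of the grip rib on top of the collar (rib 56 mm long, 12 mm thick, 22 mm high, top 11 mm above this point; the 60 mm diameter collar body begins 11 mm below), on the collar's vertical axis. Turns with it: x axis runs along the rib towards the red lug
- plunger (a joint): travel of the timer's plunger in m: 0 = up, 0.014 = down on its stop; spring 2.5 N at the top, 6.7 N at the stop; returns by itself
- plunger_top (a point): centre of the top of the round green plunger head (34 mm diameter), pressed straight down; on the white timer, a fixed box 80 x 80 mm, 60 mm high. The head's top stands 94 mm above the table when up
- tray_in (a point): centre of the inner floor (4 to 5 mm above the table) of the blue tool tray, fixed; outside 110 mm (its x) by 220 mm (its y) by 18 mm high, walls 4 mm
- spreader: spreader knife lying flat, 180 mm long along its x: red handle 110 mm long, 24 mm wide, 16 mm high from x = -90 to +20 mm, then a steel blade 50 mm wide, 5 mm thick to x = +90 mm. Origin: centre of the underside (handle and blade share that flat face). 90 g, balance point near x = 0. At the start it lies across the carrier's ribs, along the carrier's y
- panel_a: coated test panel 90 mm (its x) x 50 mm (its y) x 14 mm, steel coated white on both faces (either may be up), about 150 g; origin: centre of its volume, z normal to the faces. Starts flat on the 6 mm plywood board. None if absent
- panel_b: coated test panel 90 mm (its x) x 50 mm (its y) x 14 mm, steel coated white on both faces (either may be up), about 150 g; origin: centre of its volume, z normal to the faces. Starts flat on the 6 mm plywood board. None if absent
- panel_c: coated test panel 90 mm (its x) x 50 mm (its y) x 14 mm, steel coated white on both faces (either may be up), about 150 g; origin: centre of its volume, z normal to the faces. Starts flat on the 6 mm plywood board. None if absent
- filler_pot: bystander: white screw-lid filler pot, 84 mm across, 85 mm tall; origin: centre of its underside
- sanding_block: bystander: cork sanding block 70 x 110 x 40 mm; origin: centre of its underside
- film_gauge: bystander: black hand-held film gauge 60 x 120 x 30 mm; origin: centre of its underside
- beaker: bystander: glass beaker, 70 mm across, 90 mm tall; origin: centre of its underside
- cleaner_bottle: bystander: white bottle with blue cap, 70 mm across, 180 mm tall; origin: centre of its underside
- tin: bystander: bare metal can, 64 mm across, 80 mm tall; origin: centre of its underside
There are look-alikes about, which are no part of the job. What is shaped like the panel_a but turquoise is not meant.

How it is judged:
By the outcome, as a careful person would: the job done as asked, in the order asked, and still so for the second after the job is handed in, with the robot touching nothing.
Of panel_a, panel_b, panel_c only 2 to 3 are there at a start; the rules pass over those that are not, and their reading is None.
At some moment in a run one of spreader may be knocked a few centimetres aside while the robot is not near it.
Once in a run the grip may slacken for a moment while it holds something.
It also fails if it takes over 208 s, if anything falls off the work surface, if the arm or the gripper's body presses on something with over 40 N, if the wrist force passes 120 N, or if a joint passes its speed limit or range.

### The arm

A 6-joint arm with a two-finger parallel gripper is mounted at the origin on the work surface. World frame = base frame: x ahead of the robot, y to its left, z up, the work surface at z = 0. Lengths are in mm, angles in rad, forces in N, time in s.
With the tool pointing down it reaches from about 275 to 1000 mm from the base axis. Payload 8.4 kg.
Tool frame: the origin (TCP) lies between the finger pads; the fingertips stand 17 mm ahead of it and the grasp point (between the pads) lies 2 mm behind it; z points along the fingers, y is the line along which they close (so a half turn about z gives the same grasp; the last joint's range is limited). The gripper opens to 85 mm and grips with 20 to 120 N. Pads are 22 mm wide; open, the fingers measure 114 mm over their backs; the gripper's body (76 mm by 85 mm) begins 54 mm behind the grasp point. The pads swing forward as they close: fully open they stand 13 mm farther back than shut.
Start: joints at [1.278, 0.353, 1.633, -0, 1.155, -0.002], TCP at [179.198, 598.762, 248.281] pointing down, gripper open.
Joint ranges: [-2.63, 2.63], [-0.92, 2.1], [0.06, 2.66], [-1.3, 4.44], [0, 2.69], [-3.02, 3.02]. Speed limits (rad/s): [2.22, 2.22, 2.79, 3.14, 3.14, 3.14].

### API

Orientations are given as [roll, pitch, yaw] about the fixed x, y, z axes, in that order (R = Rz(yaw) Ry(pitch) Rx(roll)).
In Python, from rig import sense, grab_frame, sign_off gives the robot as it stands. The module is installed in compiled form; this text tells all that it offers.
- The arm moves only by the tool send_rows, never from a script. Its argument "moves" is a list that holds one entry, the list of rows, each a list of 7 numbers: the shift along the world's x, y, z in m, then the turn, a rotation vector about the world's x, y, z in rad, then the opening, from -1 (shut) to 1 (fully open). In form: [[[dx, dy, dz, rx, ry, rz, jaw], ...]]. A call has 1 to 10 rows; each row shifts and turns the commanded pose from where the row before left it; what a row does not reach is not made up. A row lasts 1/10 s, in which the tool goes at most 50 mm and 8.59 degrees, less where a joint would pass 70% of its speed; a pose out of reach is approached as far as the arm can. A call with a gripper value outside its range is refused whole. The fingers move at their own pace and stop on an object; "grip_force" is the grip in N (left out, the last holds). Time passes only in rows, so rows that do not move let the fingers close. It gives the time, the measured TCP pose, the force, the opening and the grip force at its end, in the units of the state.
- sense(): the state, without advancing time (a new reading comes with each control period).
- grab_frame(name): name is "side" or "top" or "wrist"; returns a dict with "img" (400x640x3 uint8, red, green, blue), "mtx" (3x3 intrinsics, pixels), "rvec" (rotation vector, rad) and "tvec" (3), from world to camera coordinates, as OpenCV has them; the wrist camera has in their place "T_tool_cam" (4x4, takes a point from camera to tool coordinates, whose origin is the TCP and whose axes are the flange's). Camera axes: x right, y down, z forward; pixel columns grow to the right and rows downward; lengths in mm; the calibration is good to about 2 mm. A picture is of the moment at which its call begins: read the wrist's pose just before it. There is no depth.
- sign_off(): hands the job in; it is judged then, once.
The state is a dict: "clock": time; "qpos": joint angles; "qvel": joint speeds; "joint_efforts": joint torques, N m; "eef_pos": TCP position; "tcp_rot": TCP orientation; "contact_force": force on the tool from outside, world axes, zero at the start; "wrist_torque": the same for the moment, N m; "opening": opening from 0.0 (shut) to 1.0 (fully open); "grasp_force": force on a finger pad.
Only numpy, scipy, OpenCV 4.12 (cv2) and the standard library are available. Lean on these libraries where they do the work, as an engineer would, in place of code of your own. Each camera call takes 0.05 s, during which the arm holds its last target. There are 200 camera calls.

## Working session

There is one attempt and no reset: what is moved stays moved. The work goes in short steps, Python scripts to look and compute and a tool call to move; the robot and the scene stay as the last step left them, time stands still between calls to the robot, and variables do not carry over. Pictures are saved under pics/ and viewed, at most 14 in all, crops included, and the job is handed in when it is done.

Besides the shell and the picture viewer there is one more tool, called after "Request:" by a JSON object that holds its "op" and its "data", one argument or row to a line. send_rows: Moves the arm, as the interface text tells. Its arguments: {"type":"object","properties":{"moves":{"type":"array"},"grip_force":{"type":"number"}},"required":["moves"]}

```bash
mkdir -p pics; cat > h.py <<'E'
import numpy as np, cv2, json
from rig import sense, grab_frame, sign_off
from scipy.spatial.transform import Rotation as Ro
def snap(name,f):
    s=sense(); g=grab_frame(name); im=g['img']; cv2.imwrite('pics/'+f+'.png',im[:,:,::-1])
    K=np.array(g['mtx'],float)
    if name=='wrist':
        T=np.array(g['T_tool_cam']); R=Ro.from_euler('xyz',s['tcp_rot']).as_matrix()
        Rc=R@T[:3,:3]; c=R@T[:3,3]+np.array(s['eef_pos'])
    else:
        Rw=cv2.Rodrigues(np.array(g['rvec'],float))[0]; Rc=Rw.T; c=-Rw.T@np.array(g['tvec'],float).ravel()
    np.savez('pics/'+f+'.npz',K=K,Rc=Rc,c=c,img=im); return im,K,Rc,c
def load(f):
    d=np.load('pics/'+f+'.npz'); return d['img'],d['K'],d['Rc'],d['c']
def pt(v,uv,z):
    _,K,Rc,c=v; uv=np.atleast_2d(np.array(uv,float)); d=np.c_[uv,np.ones(len(uv))]@np.linalg.inv(K).T@Rc.T
    return c+d*((z-c[2])/d[:,2])[:,None]
def px(v,P):
    _,K,Rc,c=v; p=(np.atleast_2d(P)-c)@Rc@K.T; return p[:,:2]/p[:,2:]
E
python3 - <<'E'
from h import *
np.set_printoptions(suppress=True,precision=3)
s=sense(); print({k:np.round(v,3) for k,v in s.items()})
for n in('side','top','wrist'):
    v=snap(n,n+'0'); print(n,v[3],v[1][0])
E
```

```text
{'clock': np.float64(0.0), 'qpos': array([ 1.278,  0.354,  1.634,  0.   ,  1.155, -0.002]), 'qvel': array([-0.   , -0.   , -0.   ,  0.001, -0.001, -0.   ]), 'joint_efforts': array([ -0.002, -60.528, -34.207,  -0.   ,   0.01 ,  -0.   ]), 'eef_pos': array([179.062, 598.336, 247.569]), 'tcp_rot': array([-3.14 , -0.   ,  2.851]), 'contact_force': array([0.064, 0.844, 0.208]), 'wrist_torque': array([-0.006, -0.008,  0.049]), 'grasp_force': np.float64(0.0), 'opening': np.float64(0.998)}
side [ 438.423 -836.74   991.391] [413.577   0.    314.73 ]
top [ 333.505   55.014 1245.61 ] [407.905   0.    318.885]
wrist [106.353 619.816 372.217] [309.886   0.    319.086]
```

View pics/top0.png

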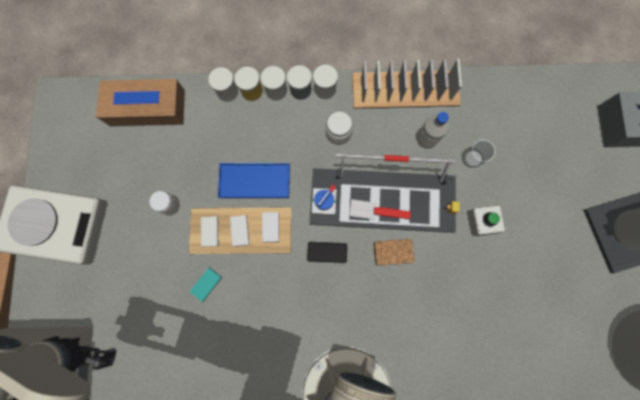

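View pics/side0.png

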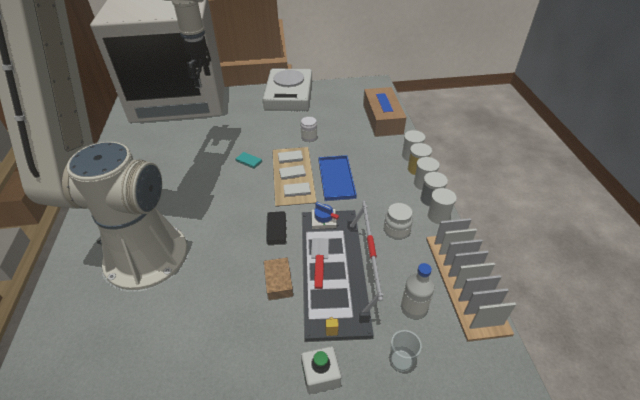

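The top view shows +x up and +y to the left. White panels are at (209,231), (239,230) and (270,226), and the tray is at (255,181). The carrier spans (311–457, 170–230), with the spreader across it (handle at 392,212, blade at 360,209). The collar is at (324,200), its lug at (333,188), and the plunger is at (492,218). The side view agrees, and the keeper is open.

```bash
cat >> h.py <<'E'
def mask(im,c):
    h=cv2.cvtColor(im,cv2.COLOR_RGB2HSV).astype(int); H,S,V=h[...,0],h[...,1],h[...,2]
    m={'red':((H<8)|(H>172))&(S>140)&(V>70),'blue':(H>100)&(H<130)&(S>130)&(V>50),'green':(H>50)&(H<85)&(S>110)&(V>30),
     'yellow':(H>18)&(H<32)&(S>150)&(V>90),'white':(S<40)&(V>150)}[c]
    return m.astype(np.uint8)*255
def blobs(im,c,amin=30):
    cs,_=cv2.findContours(mask(im,c),cv2.RETR_EXTERNAL,cv2.CHAIN_APPROX_NONE)
    return sorted([k for k in cs if cv2.contourArea(k)>amin],key=cv2.contourArea,reverse=True)
def rect(v,k,z):
    P=pt(v,k.reshape(-1,2)+0.0,z)[:,:2].astype(np.float32); (c,(w,h),a)=cv2.minAreaRect(P)
    a=np.radians(a)
    if w<h: w,h=h,w; a+=np.pi/2
    a=(a+np.pi/2)%np.pi-np.pi/2
    return np.round([c[0],c[1],w,h],1),round(float(a),3)
E
python3 - <<'E'
from h import *
for f in('top0',):
    v=load(f)
    for c,z in(('red',36),('blue',18),('green',94),('yellow',68),('white',20)):
        for k in blobs(v[0],c,12)[:9]:
            print(f,c,cv2.contourArea(k),k.reshape(-1,2).mean(0).round(),*rect(v,k,z))
E
```

```text
top0 red 207.0 [392. 213.] [ 511.7 -150.1  105.4   23.6] 1.405
top0 red 77.0 [396. 158.] [ 680.2 -170.2   67.4   12.7] 1.547
top0 blue 2233.0 [254. 180.] [624.2 269.7 214.7 104.8] 1.547
top0 blue 395.5 [136.  97.] [909.5 653.7 139.7  34.5] 1.545
top0 blue 97.5 [327. 202.] [550.2  43.6  51.1  24.7] -0.7
top0 blue 74.0 [442. 118.] [ 814.6 -325.8   32.1   30.1] 1.545
top0 blue 57.0 [319. 196.] [571.   68.6  46.4  17.3] -0.656
top0 green 70.5 [492. 218.] [ 480.  -420.9   28.6   25.7] 1.549
top0 yellow 47.0 [454. 207.] [ 520.5 -324.7   26.9   17.4] -0.081
top0 white 5774.0 [ 46. 224.] [503.5 908.2 285.  202.9] 1.399
top0 white 3562.0 [389. 205.] [ 537.6 -144.9  300.5  115.4] 1.493
top0 white 2231.5 [272.  76.] [968.9 210.  422.4  82.2] -1.568
top0 white 678.5 [490. 219.] [ 488.4 -443.3   82.    81.7] 0.096
top0 white 536.0 [ 31. 392.] [ 17.9 897.  219.4  48.1] 1.223
top0 white 469.0 [183.   9.] [1214.8  507.3  116.1   78.5] 1.54
top0 white 452.5 [270. 227.] [479.6 218.3  88.6  48.7] -0.001
top0 white 451.0 [316. 372.] [ 57.2  88.3 147.3  38.8] -0.45
top0 white 450.5 [209. 231.] [469.1 403.1  88.6  48.8] 0.026
```

View pics/wrist0.png

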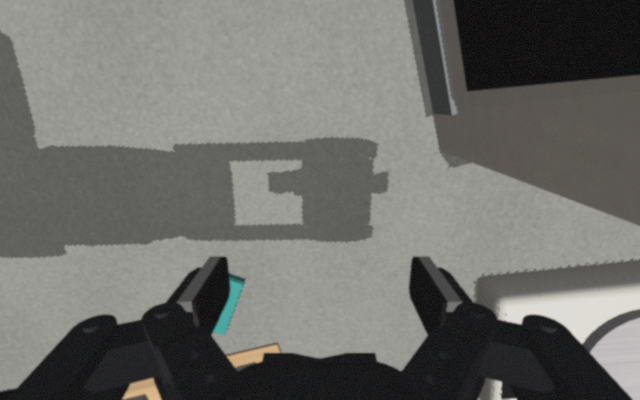

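The wrist view shows only bench, with the turquoise look-alike at (230,305); the pads hide the rows below about 260.

Request:
{"op": "send_rows", "data": {
  "moves": [
    [[0.038, -0.029, 0, 0, 0, 0.029, 1], [0.038, -0.029, 0, 0, 0, 0.029, 1], [0.038, -0.029, 0, 0, 0, 0.029, 1], [0.038, -0.029, 0, 0, 0, 0.029, 1], [0.038, -0.029, 0, 0, 0, 0.029, 1], [0.038, -0.029, 0, 0, 0, 0.029, 1], [0.038, -0.029, 0, 0, 0, 0.029, 1], [0.038, -0.029, 0, 0, 0, 0.029, 1], [0.038, -0.029, 0, 0, 0, 0.029, 1], [0.038, -0.029, 0, 0, 0, 0.029, 1]]
  ]
}}

```text
clock: 1.15
eef_pos: [560.5, 307.2, 248.1]
tcp_rot: [-3.142, -0.0, -3.141]
contact_force: [0.2, 1.9, -0.7]
opening: 1.0
grasp_force: 0.0
```

Request:
{"op": "send_rows", "data": {
  "moves": [
    [[0, 0, 0, 0, 0, 0, 1], [0, 0, 0, 0, 0, 0, 1]]
  ]
}}

```text
clock: 1.35
eef_pos: [559.7, 307.7, 247.7]
tcp_rot: [-3.141, -0.001, 3.138]
contact_force: [-0.4, 0.3, -0.4]
opening: 0.999
grasp_force: 0.0
```

```bash
python3 - <<'E'
from h import *
v=snap('wrist','w1'); s=sense(); print(s['eef_pos'],s['tcp_rot'],v[3],v[2][:,2])
for c,z in(('white',20),('blue',18)):
    for k in blobs(v[0],c,300)[:7]: print(c,cv2.contourArea(k),k.reshape(-1,2).mean(0).round(),*rect(v,k,z))
E
```

```text
[558.88417014 308.51709896 247.8068729 ] [-3.14138401e+00 -1.11046717e-03  3.13963083e+00] [483.88585492 307.5833578  372.39176655] [ 0.29598968 -0.00125674 -0.95519031]
white 3847.0 [406.  90.] [471.2 400.8  89.   49. ] 0.04
white 2772.5 [551. 182.] [571.2 578.2  70.9  70.9] -0.875
white 1484.5 [ 29. 145.] [539.6 -22.5  98.3  47.1] -0.072
white 1232.5 [313. 112.] [486.6 305.1  61.1  36.4] 0.106
white 1078.5 [335.  77.] [462.4 319.   71.4  30.4] 0.11
white 826.0 [ 89. 147.] [534.7  42.   73.3  36. ] 1.468
white 733.5 [  9. 151.] [533.1 -43.6  52.1  22.2] -0.281
blue 14468.5 [287. 223.] [625.4 268.9 216.8 111.2] 1.547
blue 2938.5 [ 67. 177.] [564.   14.8 101.3  66.9] -1.466
```

View pics/w1.png

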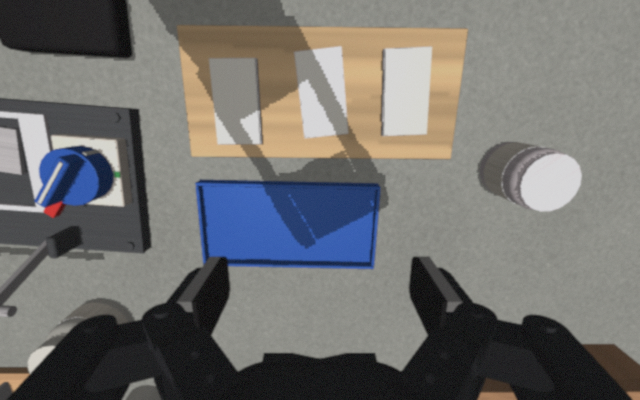

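Wrist view: panels on the board at (235,100), (322,92) and (406,90), the tray at (287,223), and the collar at (75,178) with its red lug at (52,209). Next, the carrier.

Request:
{"op": "send_rows", "data": {
  "moves": [
    [[0.003, -0.045, 0, 0, 0, 0, 1], [0.003, -0.045, 0, 0, 0, 0, 1], [0.003, -0.045, 0, 0, 0, 0, 1], [0.003, -0.045, 0, 0, 0, 0, 1], [0.003, -0.045, 0, 0, 0, 0, 1], [0.003, -0.045, 0, 0, 0, 0, 1], [0.003, -0.045, 0, 0, 0, 0, 1], [0.003, -0.045, 0, 0, 0, 0, 1], [0.003, -0.045, 0, 0, 0, 0, 1], [0.003, -0.045, 0, 0, 0, 0, 1]]
  ]
}}

```text
clock: 2.4
eef_pos: [588.9, -141.3, 248.4]
tcp_rot: [3.141, 0.0, -3.141]
contact_force: [0.1, 0.8, -0.2]
opening: 0.999
grasp_force: 0.0
```

Request:
{"op": "send_rows", "data": {
  "moves": [
    [[0, 0, 0, 0, 0, 0, 1], [0, 0, 0, 0, 0, 0, 1]]
  ]
}}

```text
clock: 2.6
eef_pos: [588.8, -140.6, 248.1]
tcp_rot: [3.141, -0.001, 3.14]
contact_force: [0.9, 0.2, -0.1]
opening: 0.998
grasp_force: 0.0
```

```bash
python3 - <<'E'
from h import *
v=snap('wrist','w2'); s=sense(); print(s['eef_pos'],s['tcp_rot'],s['qpos'])
for c,z in(('red',16),('blue',50),('green',94),('yellow',68),('white',24)):
    for k in blobs(v[0],c,100)[:7]: print(c,cv2.contourArea(k),k.reshape(-1,2).mean(0).round(),*rect(v,k,z))
w=load('w1')
h=cv2.cvtColor(w[0],cv2.COLOR_RGB2HSV); m=np.zeros((400,640),np.uint8); m[36:152,190:455]=((h[36:152,190:455,1]<55)*255)
cv2.imwrite('pics/m.png',m)
for k in cv2.findContours(m,0,1)[0]:
    if cv2.contourArea(k)>800: print(cv2.contourArea(k),rect(w,k,20))
E
```

```text
[ 588.89916002 -139.78989444  248.10587073] [ 3.14080109e+00 -5.71741198e-04  3.14123840e+00] [-2.35882065e-01  3.23110134e-01  1.67689278e+00  6.99529284e-04
  1.14233050e+00 -1.80661479e+00]
red 2237.5 [309. 105.] [ 512.9 -151.   114.6   24.7] 1.414
red 1302.0 [303. 270.] [ 717.1 -161.2   99.7   26.5] 1.493
red 294.0 [484. 177.] [593.9  53.1  28.   17. ] -0.65
blue 6933.0 [599. 202.] [614.2 171.6 105.2 100.1] 1.559
blue 2833.5 [518. 146.] [551.9  56.1  71.4  61.3] 1.239
blue 221.0 [150. 393.] [ 879.6 -371.7   31.3   29.5] 1.57
yellow 312.0 [136. 112.] [ 522.9 -316.7   37.6   27.5] 1.57
white 44232.0 [ 98. 159.] [ 679.8 -376.2  605.4  303.4] -0.297
white 32421.0 [540. 169.] [662.9 131.9 532.7 223.7] 0.296
white 28627.5 [313. 124.] [ 537.4 -146.   298.5  115. ] 1.493
white 12023.0 [334. 316.] [ 780.3 -128.   273.8  149.7] 1.43
white 8737.0 [302. 245.] [ 672.1 -157.3  386.1   61.9] 1.492
white 584.5 [633.  89.] [495.6 186.4  67.2  21.8] 0.296
white 357.5 [468. 161.] [572.7  31.5  34.1  22.3] -0.001
3946.5 (array([481. , 217.5,  88.8,  51.1]), 0.001)
4063.0 (array([471.3, 400. ,  89.6,  51.3]), 0.039)
3990.0 (array([472.1, 310.3,  89.8,  50.3]), 0.104)
```

View pics/w2.png

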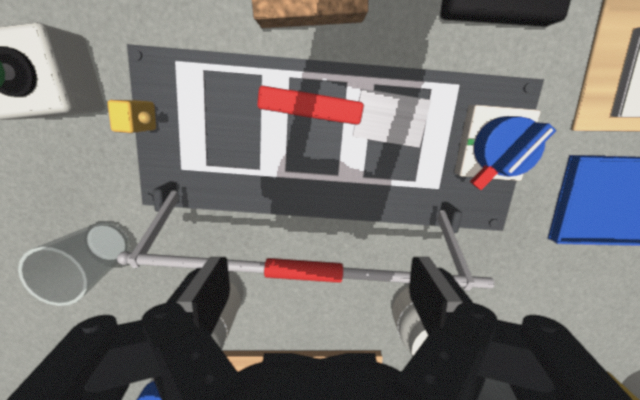

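The wrist view shows the carrier rib frame (178–460, 60–188), the red handle at (309,105) with its blade at (390,118), the housing at (133,116), the collar at (515,145), and the sleeve at (303,270). The carrier origin comes out near (537.4,-145.7), yaw -0.078. Next I turn to the spreader.

Request:
{"op": "send_rows", "data": {
  "moves": [
    [[-0.007, 0.0024, -0.008, 0, 0, -0.144, 0.3], [-0.007, 0.0024, -0.008, 0, 0, -0.144, 0.3], [-0.007, 0.0024, -0.008, 0, 0, -0.144, 0.3], [-0.007, 0.0024, -0.008, 0, 0, -0.144, 0.3], [-0.007, 0.0024, -0.008, 0, 0, -0.144, 0.3], [-0.007, 0.0024, -0.008, 0, 0, -0.144, 0.3], [-0.007, 0.0024, -0.008, 0, 0, -0.144, 0.3], [-0.007, 0.0024, -0.008, 0, 0, -0.144, 0.3], [-0.007, 0.0024, -0.008, 0, 0, -0.144, 0.3], [-0.007, 0.0024, -0.008, 0, 0, -0.144, 0.3]]
  ]
}}

```text
clock: 3.65
eef_pos: [518.8, -114.9, 168.1]
tcp_rot: [3.142, -0.0, 1.698]
contact_force: [-0.2, -0.6, 0.0]
opening: 0.65
grasp_force: 0.0
```

Request:
{"op": "send_rows", "data": {
  "moves": [
    [[0, 0, -0.01, 0, 0, -0.144, 0.2], [0, 0, -0.01, 0, 0, -0.144, 0.2], [0, 0, 0, 0, 0, 0, 0.2], [0, 0, 0, 0, 0, 0, 0.2], [0, 0, 0, 0, 0, 0, 0.2]]
  ]
}}

```text
clock: 4.15
eef_pos: [519.6, -116.5, 148.9]
tcp_rot: [3.141, -0.0, 1.417]
contact_force: [0.0, -0.1, 0.5]
opening: 0.595
grasp_force: 0.0
```

```bash
python3 - <<'E'
from h import *
v=snap('wrist','w3'); s=sense(); print(s['eef_pos'],s['tcp_rot'],s['qpos'],s['opening'])
for c,z in(('red',40),('blue',50)):
    for k in blobs(v[0],c,100)[:4]: print(c,cv2.contourArea(k),k.reshape(-1,2).mean(0).round(),*rect(v,k,z))
E
```

```text
[ 519.60929416 -116.71305434  148.90107713] [ 3.14065857e+00 -3.36605238e-05  1.41615872e+00] [-2.23826459e-01  3.31585087e-01  1.91993900e+00  1.26404203e-04
  8.89139049e-01 -6.92684336e-02] 0.6018470106490248
red 4630.5 [575. 279.] [ 725.  -222.1  123.8   36.2] 1.492
red 3159.5 [317. 237.] [ 513.3 -147.7  108.2   23. ] 1.41
```

View pics/w3.png

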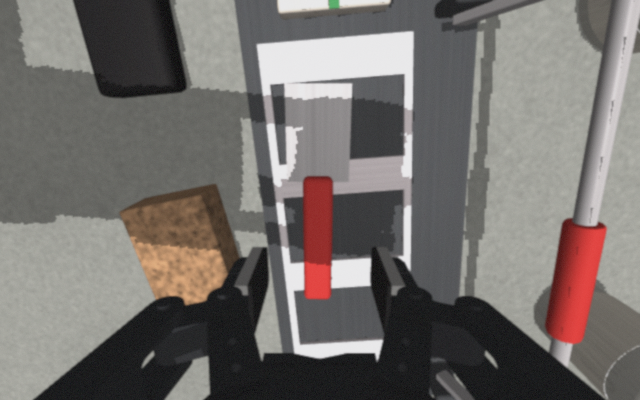

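The handle at (317,237) is centred between the pads with the jaw line square to it, so I descend and grip.

Request:
{"op": "send_rows", "data": {
  "moves": [
    [[0, 0.001, -0.025, 0, 0, 0, 0.1], [0, 0.001, -0.025, 0, 0, 0, 0.1], [0, 0.001, -0.025, 0, 0, 0, 0.1], [0, 0, -0.015, 0, 0, 0, 0], [0, 0, -0.01, 0, 0, 0, 0], [0, 0, -0.005, 0, 0, 0, 0], [0, 0, 0, 0, 0, 0, -0.1]]
  ]
}}

```text
clock: 4.9
eef_pos: [519.3, -114.2, 43.2]
tcp_rot: [-3.141, -0.0, 1.413]
contact_force: [-0.3, -1.0, 0.7]
opening: 0.452
grasp_force: 0.0
```

Request:
{"op": "send_rows", "data": {
  "moves": [
    [[0, 0, 0, 0, 0, 0, -1], [0, 0, 0, 0, 0, 0, -1], [0, 0, 0, 0, 0, 0, -1], [0, 0, 0, 0, 0, 0, -1], [0, 0, 0, 0, 0, 0, -1], [0, 0, 0, 0, 0, 0, -1]]
  ],
  "grip_force": 60
}}

```text
clock: 5.5
eef_pos: [519.9, -114.4, 44.2]
tcp_rot: [3.14, 0.0, 1.413]
contact_force: [-0.9, 0.1, 6.5]
opening: 0.261
grasp_force: 59.7
```

Request:
{"op": "send_rows", "data": {
  "moves": [
    [[0, 0, 0.01, 0, 0, 0, -1], [0, 0, 0.025, 0, 0, 0, -1], [0, 0, 0.035, 0, 0, 0, -1], [0, 0, 0.04, 0, 0, 0, -1], [0.01, 0.033, 0, 0, 0, 0.02, -1], [0.01, 0.04, 0, 0, 0, 0.02, -1], [0.01, 0.04, 0, 0, 0, 0.02, -1], [0.01, 0.04, 0, 0, 0, 0.02, -1], [0.01, 0.04, 0, 0, 0, 0.02, -1], [0.01, 0.04, 0, 0, 0, 0.02, -1]]
  ]
}}

```text
clock: 6.5
eef_pos: [579.3, 120.4, 154.1]
tcp_rot: [3.141, -0.0, 1.534]
contact_force: [1.1, -0.8, -1.0]
opening: 0.266
grasp_force: 59.0
```

Request:
{"op": "send_rows", "data": {
  "moves": [
    [[0.01, 0.04, 0, 0, 0, 0.013, -1], [0.01, 0.04, 0, 0, 0, 0, -1], [0.01, 0.04, 0, 0, 0, 0, -1], [0.015, 0.03, 0, 0, 0, 0, -1], [0, 0, 0, 0, 0, 0, -1], [0, 0, 0, 0, 0, 0, -1]]
  ]
}}

```text
clock: 7.1
eef_pos: [623.8, 269.1, 153.4]
tcp_rot: [-3.141, 0.0, 1.547]
contact_force: [-0.7, 0.1, -1.6]
opening: 0.26
grasp_force: 59.1
```

```bash
python3 - <<'E'
from h import *
v=snap('wrist','w4'); s=sense(); print(s['eef_pos'],s['tcp_rot'],s['opening'],s['contact_force'],s['grasp_force'])
for c,z in(('red',s['eef_pos'][2]-4),('blue',18)):
    for k in blobs(v[0],c,100)[:4]: print(c,cv2.contourArea(k),k.reshape(-1,2).mean(0).round(),*rect(v,k,z))
E
```

```text
[623.53158292 268.18970542 153.29104637] [-3.14070874e+00  7.49752044e-04  1.54622930e+00] 0.2618308359706019 [-0.16778153 -0.12902974 -0.73852689] 59.05383110046387
red 5756.0 [319. 292.] [623.2 255.8  72.3  23.1] 1.546
blue 4749.5 [324. 150.] [628.3 281.1 192.5 107.9] 1.546
```

View pics/w4.png

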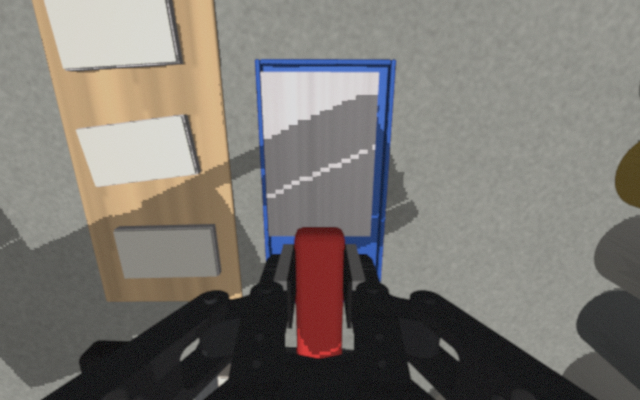

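The spreader is held square and level over the tray, with its blade (264–378, 70–238) inside the tray outline. I lower it.

Request:
{"op": "send_rows", "data": {
  "moves": [
    [[0.002, -0.003, -0.03, 0, 0, 0, -1], [0, 0, -0.03, 0, 0, 0, -1], [0, 0, -0.03, 0, 0, 0, -1], [0, 0, -0.018, 0, 0, 0, -1], [0, 0, -0.01, 0, 0, 0, -1], [0, 0, -0.005, 0, 0, 0, -1], [0, 0, -0.003, 0, 0, 0, -1], [0, 0, 0, 0, 0, 0, -1]]
  ]
}}

```text
clock: 7.95
eef_pos: [626.7, 265.9, 28.0]
tcp_rot: [3.141, -0.0, 1.546]
contact_force: [-0.4, -1.0, -0.6]
opening: 0.263
grasp_force: 59.1
```

Request:
{"op": "send_rows", "data": {
  "moves": [
    [[0, 0, -0.002, 0, 0, 0, -1], [0, 0, -0.001, 0, 0, 0, -1], [0, 0, 0, 0, 0, 0, -1]]
  ]
}}

```text
clock: 8.25
eef_pos: [626.3, 265.9, 24.6]
tcp_rot: [3.141, -0.0, 1.546]
contact_force: [0.4, -0.1, -1.1]
opening: 0.261
grasp_force: 59.1
```

Request:
{"op": "send_rows", "data": {
  "moves": [
    [[0, 0, 0, 0, 0, 0, -0.2], [0, 0, 0, 0, 0, 0, -0.1], [0, 0, 0, 0, 0, 0, -0.1], [0, 0, 0.005, 0, 0, 0, -0.1], [0, 0, 0.02, 0, 0, 0, 0], [0, 0, 0.03, 0, 0, 0, 0.5], [0, 0, 0.04, 0, 0, 0, 0.5], [0, 0, 0.04, 0, 0, 0, 0.5]]
  ]
}}

```text
clock: 9.05
eef_pos: [625.8, 265.6, 160.7]
tcp_rot: [-3.141, 0.0, 1.546]
contact_force: [1.2, 0.4, -0.1]
opening: 0.755
grasp_force: 0.0
```

The spreader is released in the tray. Now panel c at (481,217.5), yaw 0.

Request:
{"op": "send_rows", "data": {
  "moves": [
    [[-0.0145, -0.0048, 0, 0, 0, 0.145, 0.5], [-0.0145, -0.0048, 0, 0, 0, 0.145, 0.5], [-0.0145, -0.0048, 0, 0, 0, 0.145, 0.5], [-0.0145, -0.0048, 0, 0, 0, 0.145, 0.5], [-0.0145, -0.0048, -0.01, 0, 0, 0.145, 0.5], [-0.0145, -0.0048, -0.01, 0, 0, 0.145, 0.5], [-0.0145, -0.0048, -0.01, 0, 0, 0.145, 0.5], [-0.0145, -0.0048, -0.01, 0, 0, 0.145, 0.5], [-0.0145, -0.0048, -0.01, 0, 0, 0.145, 0.5], [-0.0145, -0.0048, -0.01, 0, 0, 0.145, 0.5]]
  ]
}}

```text
clock: 10.05
eef_pos: [480.8, 217.7, 99.4]
tcp_rot: [3.141, 0.001, 3.002]
contact_force: [0.5, 0.3, -0.5]
opening: 0.747
grasp_force: 0.0
```

Request:
{"op": "send_rows", "data": {
  "moves": [
    [[0, 0, 0, 0, 0, 0.145, 0.5], [0, 0, 0, 0, 0, 0, 0.5], [0, 0, 0, 0, 0, 0, 0.5], [0, 0, 0, 0, 0, 0, 0.5]]
  ]
}}

```text
clock: 10.45
eef_pos: [481.8, 218.0, 99.7]
tcp_rot: [3.141, 0.001, 3.137]
contact_force: [-0.2, 0.2, 1.0]
opening: 0.749
grasp_force: 0.0
```

```bash
python3 - <<'E'
from h import *
v=snap('wrist','w5'); s=sense(); print(s['eef_pos'],s['tcp_rot'],s['opening'],s['qpos'][5])
t=snap('top','top1')
for k in blobs(t[0],'red',12)[:3]: print(k.reshape(-1,2).mean(0).round(),*rect(t,k,20))
E
```

```text
[481.73118216 217.97564596  99.65537186] [3.14122198e+00 8.11747927e-04 3.13817002e+00] 0.7511412982163981 -1.1452971676966297
[396. 158.] [ 684.8 -173.2   68.3   12.9] 1.547
[276. 180.] [621.8 203.1  43.7  15.8] 1.548
```

View pics/w5.png

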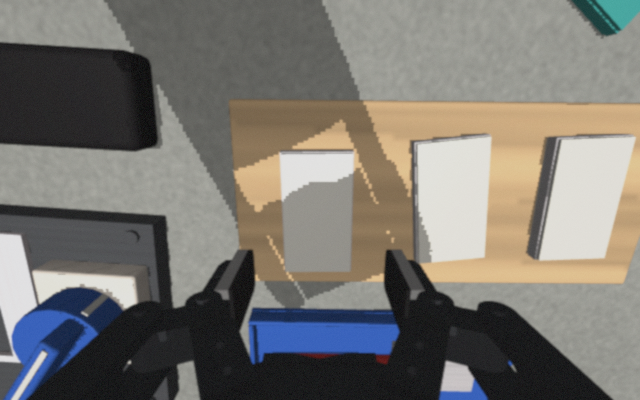

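Panel c is centred between the pads at (317,212). Descending to grip.

Request:
{"op": "send_rows", "data": {
  "moves": [
    [[0, 0, -0.03, 0, 0, 0.003, 0.5], [0, 0, -0.025, 0, 0, 0, 0.5], [0, 0, -0.012, 0, 0, 0, 0.5], [0, 0, -0.006, 0, 0, 0, 0.5], [0, 0, -0.004, 0, 0, 0, 0.5], [0, 0, 0, 0, 0, 0, -1], [0, 0, 0, 0, 0, 0, -1], [0, 0, 0, 0, 0, 0, -1], [0, 0, 0, 0, 0, 0, -1], [0, 0, 0, 0, 0, 0, -1]]
  ],
  "grip_force": 80
}}

```text
clock: 11.55
eef_pos: [481.8, 218.0, 23.1]
tcp_rot: [3.141, 0.001, -3.139]
contact_force: [-0.4, -0.2, 7.2]
opening: 0.563
grasp_force: 83.1
```

Request:
{"op": "send_rows", "data": {
  "moves": [
    [[0, 0, 0.01, 0, 0, 0, -1], [0, 0, 0.025, 0, 0, 0, -1], [0, 0, 0.035, 0, 0, 0, -1], [0, 0, 0.04, 0, 0, 0, -1], [0.0063, -0.0274, 0.01, 0, 0, -0.008, -1], [0.0063, -0.0274, 0, 0, 0, -0.008, -1], [0.0063, -0.0274, 0, 0, 0, -0.008, -1], [0.0063, -0.0274, 0, 0, 0, -0.008, -1], [0.0063, -0.0274, 0, 0, 0, -0.008, -1], [0.0063, -0.0274, 0, 0, 0, -0.008, -1]]
  ]
}}

```text
clock: 12.55
eef_pos: [519.1, 52.3, 143.0]
tcp_rot: [3.142, 0.001, 3.096]
contact_force: [0.5, -0.6, -1.1]
opening: 0.56
grasp_force: 82.7
```

Request:
{"op": "send_rows", "data": {
  "moves": [
    [[0.0063, -0.0274, 0, 0, 0, -0.008, -1], [0.0063, -0.0274, 0, 0, 0, -0.008, -1], [0.0063, -0.0274, 0, 0, 0, -0.008, -1], [0.0063, -0.0274, 0, 0, 0, -0.008, -1], [0, 0, -0.02, 0, 0, 0, -1], [0, 0, -0.02, 0, 0, 0, -1], [0, 0, 0, 0, 0, 0, -1], [0, 0, 0, 0, 0, 0, -1]]
  ]
}}

```text
clock: 13.35
eef_pos: [544.0, -56.2, 102.7]
tcp_rot: [3.142, -0.001, 3.064]
contact_force: [0.0, -0.3, -0.9]
opening: 0.558
grasp_force: 82.7
```

```bash
python3 - <<'E'
from h import *
v=snap('wrist','w6'); s=sense(); print(s['eef_pos'],s['tcp_rot'],s['opening'],s['contact_force'],s['grasp_force'])
E
```

```text
[544.55284811 -56.13506518 103.22808856] [-3.14158671e+00  6.91678636e-04  3.06399161e+00] 0.5594162486696099 [-0.12973701  0.01033426 -2.19677662] 82.742600440979
```

View pics/w6.png

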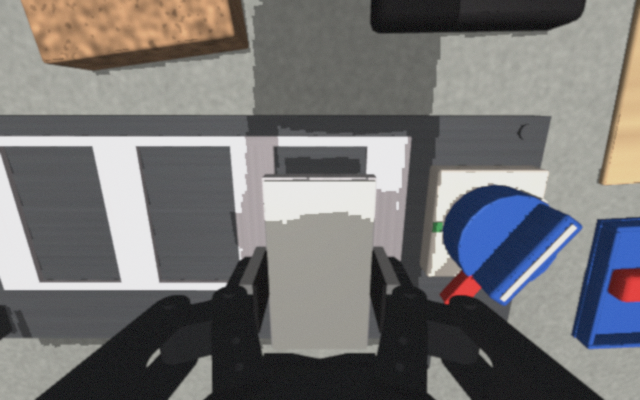

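The panel is held level over bay2, whose recess edge spans (275–367, 147). I check the alignment numerically.

```bash
python3 - <<'E'
from h import *
v=load('w6'); C=np.array([537.4,-145.7]); a=-0.078; R=np.array([[np.cos(a),-np.sin(a)],[np.sin(a),np.cos(a)]])
f=lambda uv,z:((pt(v,uv,z)[:,:2]-C)@R).round(1)
print(f([(275,148),(367,148),(95,148),(137,148),(122,283),(157,283),(410,137)],24)); print('panel top',f([(264,180),(376,180)],100.),'bottom',f([(264,174),(376,174)],86.))
g=cv2.cvtColor(v[0],cv2.COLOR_RGB2GRAY); print(g[165:190,320])
E
```

```text
[[-49.5  60.6]
 [-49.5 120.6]
 [-49.3 -56.9]
 [-49.4 -29.5]
 [ 51.1 -58.1]
 [ 51.1 -31.9]
 [-56.6 148. ]]
panel top [[-46.1  66.1]
 [-46.1 113.3]] bottom [[-45.6  63.7]
 [-45.7 115.8]]
[ 57  58  61  61  59  58  58  64  68  79  84 104 159 209 199 157 177 225
 233 233 234 233 232 232 233]
```

Request:
{"op": "send_rows", "data": {
  "moves": [
    [[0.001, 0.0005, -0.02, 0, 0, 0, -1], [0, 0, -0.02, 0, 0, 0, -1], [0, 0, -0.012, 0, 0, 0, -1], [0, 0, -0.008, 0, 0, 0, -1], [0, 0, -0.004, 0, 0, 0, -1], [0, 0, -0.001, 0, 0, 0, -1], [0, 0, -0.001, 0, 0, 0, -1], [0, 0, 0, 0, 0, 0, -1]]
  ]
}}

```text
clock: 14.2
eef_pos: [545.5, -55.8, 37.3]
tcp_rot: [-3.142, 0.001, 3.064]
contact_force: [-2.5, -0.4, 4.7]
opening: 0.558
grasp_force: 104.5
```

Request:
{"op": "send_rows", "data": {
  "moves": [
    [[0, 0, 0, 0, 0, 0, 0.25], [0, 0, 0, 0, 0, 0, 0.3], [0, 0, 0, 0, 0, 0, 0.4], [0, 0, 0.01, 0, 0, 0, 0.5], [0, 0, 0.03, 0, 0, 0, 0.5], [0, 0, 0.035, 0, 0, 0, 0.5], [0, 0, 0.035, 0, 0, 0, 0.5], [-0.0073, 0.0366, 0, 0, 0, 0.018, 0.5], [-0.0073, 0.0366, 0, 0, 0, 0.018, 0.5], [-0.0073, 0.0366, 0, 0, 0, 0.018, 0.5]]
  ]
}}

```text
clock: 15.2
eef_pos: [523.3, 55.0, 147.5]
tcp_rot: [3.141, 0.002, 3.117]
contact_force: [0.3, -0.2, 0.1]
opening: 0.75
grasp_force: 0.0
```

Request:
{"op": "send_rows", "data": {
  "moves": [
    [[-0.0073, 0.0366, 0, 0, 0, 0.018, 0.5], [-0.0073, 0.0366, 0, 0, 0, 0.018, 0.5], [-0.0073, 0.0366, 0, 0, 0, 0.018, 0.5], [-0.0073, 0.0366, 0, 0, 0, 0.018, 0.5], [-0.0073, 0.0366, -0.02, 0, 0, 0.018, 0.5], [-0.0073, 0.0366, -0.02, 0, 0, 0.018, 0.5], [-0.0073, 0.0366, -0.02, 0, 0, 0.018, 0.5], [0, 0, 0, 0, 0, 0, 0.5], [0, 0, 0, 0, 0, 0, 0.5], [0, 0, 0, 0, 0, 0, 0.5]]
  ]
}}

```text
clock: 16.2
eef_pos: [472.6, 309.8, 87.0]
tcp_rot: [3.142, 0.001, -3.04]
contact_force: [0.4, 0.3, 0.2]
opening: 0.75
grasp_force: 0.0
```

```bash
python3 - <<'E'
from h import *
v=snap('wrist','w7'); s=sense(); print(s['eef_pos'],s['tcp_rot'],s['opening'],s['contact_force'])
h=cv2.cvtColor(v[0],cv2.COLOR_RGB2HSV); m=np.zeros((400,640),np.uint8); m[:248]=(h[:248,:,1]<55)*255; m=cv2.erode(m,np.ones((3,3)))
for k in cv2.findContours(m,0,1)[0]:
    if 1000<cv2.contourArea(k)<20000: print(k.reshape(-1,2).mean(0),*rect(v,k,20))
print(px(v,[[472.1+x,310.3+y,20] for x in(-45,) for y in(-25,25)]))
t=snap('top','top2')
for k in blobs(t[0],'white',100): 
    r=rect(t,k,34)
    if r[0][2]<130: print('top',k.reshape(-1,2).mean(0).round(),*r)
E
```

```text
[472.76054065 309.56953482  87.15409638] [ 3.14133350e+00  8.63452556e-04 -3.04038939e+00] 0.7500904585982892 [-0.03056056  0.68438331  0.60217191]
[457.15081967 206.97377049] [452.7 398.2  55.5  50.9] 0.037
[320.92638037 199.96319018] [457.1 309.   61.8  48.1] 0.103
[[287.85071405 152.80650197]
 [368.01320637 161.05133089]]
top [490. 219.] [ 486.5 -437.6   81.6   81.3] 0.106
top [276.  24.] [1141.5  201.   121.1  105.4] -1.202
top [339. 122.] [ 8.001e+02 -6.000e-01  7.820e+01  7.580e+01] 1.546
top [506.  19.] [1138.4 -551.4  113.9   90.7] -1.375
top [ 13. 153.] [ 721.8 1018.1   99.1   84.9] 0.123
top [334. 356.] [111.8  30.7 106.3  44.9] -1.109
top [238. 181.] [619.6 314.6  72.2  43.9] 1.548
top [49. 32.] [1150.7  953.1   96.4   77.9] 1.122
top [615.  52.] [1011.8 -885.6   92.1   64.8] 1.146
top [118.  67.] [1007.7  709.    75.2   49.6] -0.785
top [220.  18.] [1170.4  387.8   90.3   50.5] 0.183
top [448.  12.] [1171.7 -365.    89.6   48.1] 0.276
top [585.  54.] [1008.1 -795.6   70.2   48.3] -0.752
top [385. 376.] [  52.5 -106.2   96.4   22. ] 0.462
top [323. 209.] [530.9  55.6  70.4  32.3] 1.5
```

View pics/w7.png

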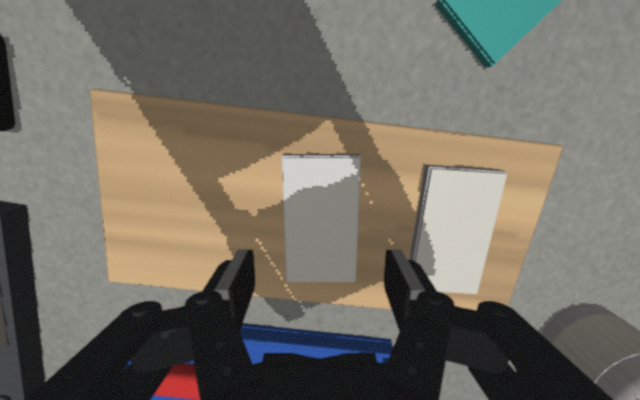

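Panel b is centred between the pads at (321,218). Grip it and carry it to bay1.

Request:
{"op": "send_rows", "data": {
  "moves": [
    [[0, 0, -0.03, 0, 0, 0, 0.5], [0, 0, -0.018, 0, 0, 0, 0.5], [0, 0, -0.01, 0, 0, 0, 0.5], [0, 0, -0.006, 0, 0, 0, 0.5], [0, 0, 0, 0, 0, 0, -1], [0, 0, 0, 0, 0, 0, -1], [0, 0, 0, 0, 0, 0, -1], [0, 0, 0, 0, 0, 0, -1], [0, 0, 0, 0, 0, 0, -1]]
  ]
}}

```text
clock: 17.2
eef_pos: [472.6, 310.5, 22.9]
tcp_rot: [3.141, 0.001, -3.039]
contact_force: [0.4, -1.1, 5.1]
opening: 0.565
grasp_force: 83.2
```

Request:
{"op": "send_rows", "data": {
  "moves": [
    [[0, 0, 0.01, 0, 0, 0, -1], [0, 0, 0.025, 0, 0, 0, -1], [0, 0, 0.035, 0, 0, 0, -1], [0, 0, 0.045, 0, 0, 0, -1], [0.0055, -0.038, 0.01, 0, 0, -0.015, -1], [0.0055, -0.038, 0, 0, 0, -0.015, -1], [0.0055, -0.038, 0, 0, 0, -0.015, -1], [0.0055, -0.038, 0, 0, 0, -0.015, -1], [0.0055, -0.038, 0, 0, 0, -0.015, -1], [0.0055, -0.038, 0, 0, 0, -0.015, -1]]
  ]
}}

```text
clock: 18.2
eef_pos: [505.1, 80.8, 147.9]
tcp_rot: [3.141, 0.0, -3.13]
contact_force: [0.8, -0.1, -1.5]
opening: 0.561
grasp_force: 83.0
```

Request:
{"op": "send_rows", "data": {
  "moves": [
    [[0.0055, -0.038, 0, 0, 0, -0.015, -1], [0.0055, -0.038, 0, 0, 0, -0.015, -1], [0.0055, -0.038, 0, 0, 0, -0.015, -1], [0.0055, -0.038, 0, 0, 0, -0.015, -1], [0.0055, -0.038, 0, 0, 0, -0.016, -1], [0.005, -0.037, 0, 0, 0, -0.016, -1], [0, 0, -0.025, 0, 0, 0, -1], [0, 0, -0.02, 0, 0, 0, -1], [0, 0, 0, 0, 0, 0, -1], [0, 0, 0, 0, 0, 0, -1]]
  ]
}}

```text
clock: 19.2
eef_pos: [537.5, -144.6, 102.7]
tcp_rot: [3.141, -0.001, 3.062]
contact_force: [0.5, -0.1, -1.6]
opening: 0.559
grasp_force: 83.0
```

```bash
cat >> h.py <<'E'
def pan(v,s,f):
    # front (-x) edge of held panel: bright band between pads
    g=cv2.cvtColor(v[0],cv2.COLOR_RGB2GRAY).astype(int); C=np.array([537.4,-145.7]); a=-0.078
    R=np.array([[np.cos(a),-np.sin(a)],[np.sin(a),np.cos(a)]])
    for c in(285,320,355):
        d=np.diff(g[100:230,c]); print(c,[(100+i,int(d[i])) for i in np.where(abs(d)>25)[0]])
    print('tcp in carrier',((s['eef_pos'][:2]-C)@R).round(1))
E
python3 - <<'E'
from h import *
v=snap('wrist','w8'); s=sense(); print(s['eef_pos'],s['tcp_rot'],s['opening'],s['contact_force'],s['grasp_force'])
pan(v,s,'w8')
E
```

```text
[ 538.13109526 -144.61050634  103.2340122 ] [-3.14148941e+00  7.36849009e-04  3.06213152e+00] 0.5573142812609391 [ 0.5992021   0.02726889 -1.21363664] 83.02322030067444
285 [(np.int64(134), 32), (np.int64(135), 33), (np.int64(144), -31), (np.int64(145), -40), (np.int64(177), 32), (np.int64(178), 43), (np.int64(180), -35), (np.int64(182), 51), (np.int64(212), -43)]
320 [(np.int64(134), 37), (np.int64(135), 55), (np.int64(136), 31), (np.int64(144), -38), (np.int64(145), -60), (np.int64(146), -29), (np.int64(177), 33), (np.int64(178), 47), (np.int64(179), 28), (np.int64(182), 41), (np.int64(214), -43)]
355 [(np.int64(134), 46), (np.int64(135), 54), (np.int64(144), -39), (np.int64(145), -58), (np.int64(146), -31), (np.int64(181), 30), (np.int64(182), 51), (np.int64(215), -44)]
tcp in carrier [0.6 1.1]
```

Request:
{"op": "send_rows", "data": {
  "moves": [
    [[0.001, -0.0005, -0.02, 0, 0, 0, -1], [0, 0, -0.02, 0, 0, 0, -1], [0, 0, -0.012, 0, 0, 0, -1], [0, 0, -0.008, 0, 0, 0, -1], [0, 0, -0.004, 0, 0, 0, -1], [0, 0, -0.001, 0, 0, 0, -1], [0, 0, -0.001, 0, 0, 0, -1], [0, 0, 0, 0, 0, 0, -1]]
  ]
}}

```text
clock: 20.05
eef_pos: [539.3, -145.6, 37.5]
tcp_rot: [-3.141, 0.001, 3.062]
contact_force: [-1.8, -1.2, 5.3]
opening: 0.558
grasp_force: 103.1
```

Request:
{"op": "send_rows", "data": {
  "moves": [
    [[0, 0, 0, 0, 0, 0, 0.25], [0, 0, 0, 0, 0, 0, 0.3], [0, 0, 0, 0, 0, 0, 0.4], [0, 0, 0.01, 0, 0, 0, 0.5], [0, 0, 0.03, 0, 0, 0, 0.5], [0, 0, 0.035, 0, 0, 0, 0.5], [0, 0, 0.035, 0, 0, 0, 0.5], [-0.005, 0.042, 0, 0, 0, 0.009, 0.5], [-0.005, 0.042, 0, 0, 0, 0.009, 0.5], [-0.005, 0.042, 0, 0, 0, 0.009, 0.5]]
  ]
}}

```text
clock: 21.05
eef_pos: [523.7, -18.1, 147.5]
tcp_rot: [3.141, 0.002, 3.088]
contact_force: [1.3, -0.3, -0.4]
opening: 0.754
grasp_force: 0.0
```

Request:
{"op": "send_rows", "data": {
  "moves": [
    [[-0.005, 0.042, 0, 0, 0, 0.009, 0.5], [-0.005, 0.042, 0, 0, 0, 0.009, 0.5], [-0.005, 0.042, 0, 0, 0, 0.009, 0.5], [-0.005, 0.042, 0, 0, 0, 0.009, 0.5], [-0.005, 0.042, 0, 0, 0, 0.009, 0.5], [-0.005, 0.042, 0, 0, 0, 0.009, 0.5], [-0.005, 0.042, -0.01, 0, 0, 0.009, 0.5], [-0.005, 0.042, -0.02, 0, 0, 0.009, 0.5], [-0.005, 0.042, -0.02, 0, 0, 0.009, 0.5], [-0.007, 0.041, -0.01, 0, 0, 0.009, 0.5]]
  ]
}}

```text
clock: 22.05
eef_pos: [470.8, 401.2, 85.4]
tcp_rot: [-3.141, -0.001, -3.104]
contact_force: [0.3, 0.2, 0.6]
opening: 0.75
grasp_force: 0.0
```

Request:
{"op": "send_rows", "data": {
  "moves": [
    [[0, 0, 0, 0, 0, 0, 0.5], [0, 0, 0, 0, 0, 0, 0.5], [0, 0, 0, 0, 0, 0, 0.5]]
  ]
}}

```text
clock: 22.35
eef_pos: [471.8, 399.0, 86.8]
tcp_rot: [-3.141, 0.0, -3.105]
contact_force: [-0.2, -0.3, 0.1]
opening: 0.75
grasp_force: 0.0
```

```bash
python3 - <<'E'
from h import *
v=snap('wrist','w9'); s=sense(); print(s['eef_pos'],s['tcp_rot'],s['opening'])
h=cv2.cvtColor(v[0],cv2.COLOR_RGB2HSV); m=np.zeros((400,640),np.uint8); m[:248]=(h[:248,:,1]<55)*255; m=cv2.erode(m,np.ones((3,3)))
for k in cv2.findContours(m,0,1)[0]:
    if 1000<cv2.contourArea(k)<20000: print(k.reshape(-1,2).mean(0),*rect(v,k,20))
E
```

```text
[472.07839088 398.78281849  86.95087387] [ 3.14156925e+00  3.26626345e-04 -3.10534159e+00] 0.753583788913786
[323.81230769 199.80307692] [456.2 401.1  61.7  48. ] 0.037
```

Request:
{"op": "send_rows", "data": {
  "moves": [
    [[0, 0.001, -0.03, 0, 0, 0, 0.5], [0, 0, -0.018, 0, 0, 0, 0.5], [0, 0, -0.01, 0, 0, 0, 0.5], [0, 0, -0.006, 0, 0, 0, 0.5], [0, 0, 0, 0, 0, 0, -1], [0, 0, 0, 0, 0, 0, -1], [0, 0, 0, 0, 0, 0, -1], [0, 0, 0, 0, 0, 0, -1], [0, 0, 0, 0, 0, 0, -1]]
  ]
}}

```text
clock: 23.3
eef_pos: [472.1, 401.0, 23.0]
tcp_rot: [3.141, 0.001, -3.104]
contact_force: [-0.6, -0.7, 4.7]
opening: 0.561
grasp_force: 83.1
```

Request:
{"op": "send_rows", "data": {
  "moves": [
    [[0, 0, 0.01, 0, 0, 0, -1], [0, 0, 0.025, 0, 0, 0, -1], [0, 0, 0.035, 0, 0, 0, -1], [0, 0, 0.045, 0, 0, 0, -1], [0.0037, -0.0397, 0.01, 0, 0, -0.007, -1], [0.0037, -0.0397, 0, 0, 0, -0.007, -1], [0.0037, -0.0397, 0, 0, 0, -0.007, -1], [0.0037, -0.0397, 0, 0, 0, -0.007, -1], [0.0037, -0.0397, 0, 0, 0, -0.007, -1], [0.0037, -0.0397, 0, 0, 0, -0.007, -1]]
  ]
}}

```text
clock: 24.3
eef_pos: [493.8, 161.1, 147.9]
tcp_rot: [3.141, 0.001, 3.137]
contact_force: [0.2, -0.3, -1.7]
opening: 0.559
grasp_force: 82.7
```

Request:
{"op": "send_rows", "data": {
  "moves": [
    [[0.0037, -0.0397, 0, 0, 0, -0.007, -1], [0.0037, -0.0397, 0, 0, 0, -0.007, -1], [0.0037, -0.0397, 0, 0, 0, -0.007, -1], [0.0037, -0.0397, 0, 0, 0, -0.007, -1], [0.0037, -0.0397, 0, 0, 0, -0.008, -1], [0.0037, -0.0397, 0, 0, 0, -0.008, -1], [0.0037, -0.0397, 0, 0, 0, -0.008, -1], [0.0037, -0.0397, 0, 0, 0, -0.008, -1], [0.0037, -0.0397, 0, 0, 0, -0.007, -1], [0.0037, -0.0397, 0, 0, 0, -0.007, -1]]
  ]
}}

```text
clock: 25.3
eef_pos: [530.8, -236.1, 147.9]
tcp_rot: [-3.142, 0.0, 3.062]
contact_force: [-0.6, -0.0, -1.0]
opening: 0.557
grasp_force: 82.7
```

Request:
{"op": "send_rows", "data": {
  "moves": [
    [[0, 0, -0.025, 0, 0, 0, -1], [0, 0, -0.02, 0, 0, 0, -1], [0, 0, 0, 0, 0, 0, -1], [0, 0, 0, 0, 0, 0, -1]]
  ]
}}

```text
clock: 25.7
eef_pos: [530.8, -234.3, 102.7]
tcp_rot: [3.141, -0.001, 3.063]
contact_force: [-0.5, -0.4, -0.8]
opening: 0.562
grasp_force: 82.8
```

```bash
python3 - <<'E'
from h import *
v=snap('wrist','w10'); s=sense(); print(s['eef_pos'],s['tcp_rot'],s['opening'],s['contact_force'],s['grasp_force'])
pan(v,s,'w10')
E
```

```text
[ 531.36343246 -234.36597479  103.29449473] [-3.14131430e+00  8.03974966e-04  3.06322221e+00] 0.5565427336362136 [ 0.10929032 -0.74159617 -0.89375084] 82.80803203582764
285 [(np.int64(113), -43), (np.int64(134), 36), (np.int64(135), 27), (np.int64(144), -43), (np.int64(145), -29)]
320 [(np.int64(133), 26), (np.int64(134), 57), (np.int64(135), 47), (np.int64(144), -64), (np.int64(145), -40), (np.int64(176), 30), (np.int64(177), 45), (np.int64(179), -42), (np.int64(181), 50), (np.int64(182), 33), (np.int64(211), -43)]
355 [(np.int64(134), 65), (np.int64(135), 45), (np.int64(144), -62), (np.int64(145), -42), (np.int64(177), 48), (np.int64(178), 32), (np.int64(181), 40), (np.int64(182), 33), (np.int64(213), -43)]
tcp in carrier [  0.9 -88.9]
```

View pics/w10.png

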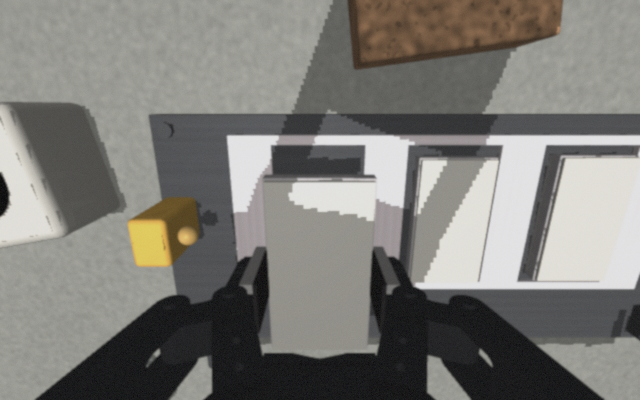

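Panels are lying in bay1 and bay2 (455,220; 590,220), and the third is over bay0. Lower and release it.

Request:
{"op": "send_rows", "data": {
  "moves": [
    [[0.001, -0.0005, -0.02, 0, 0, 0, -1], [0, 0, -0.02, 0, 0, 0, -1], [0, 0, -0.012, 0, 0, 0, -1], [0, 0, -0.008, 0, 0, 0, -1], [0, 0, -0.004, 0, 0, 0, -1], [0, 0, -0.001, 0, 0, 0, -1], [0, 0, -0.001, 0, 0, 0, -1], [0, 0, 0, 0, 0, 0, -1]]
  ]
}}

```text
clock: 26.55
eef_pos: [532.7, -235.4, 37.5]
tcp_rot: [-3.141, 0.002, 3.063]
contact_force: [-0.5, -0.2, 3.7]
opening: 0.56
grasp_force: 103.1
```

Request:
{"op": "send_rows", "data": {
  "moves": [
    [[0, 0, 0, 0, 0, 0, 0.25], [0, 0, 0, 0, 0, 0, 0.3], [0, 0, 0, 0, 0, 0, 0.4], [0, 0, 0.01, 0, 0, 0, 0.5], [0, 0, 0.03, 0, 0, 0, 0.5], [0, 0, 0.035, 0, 0, 0, 0.5], [0, 0, 0.035, 0, 0, 0, 0.5], [0, 0, 0.04, 0, 0, 0, 0.5], [0, 0, 0.04, 0, 0, 0, 0.5], [0.002, 0.02, 0.02, 0, 0, 0, 0.5]]
  ]
}}

```text
clock: 27.55
eef_pos: [535.0, -216.6, 250.8]
tcp_rot: [-3.139, 0.005, 3.061]
contact_force: [-0.1, 0.4, -0.1]
opening: 0.751
grasp_force: 0.0
```

Request:
{"op": "send_rows", "data": {
  "moves": [
    [[0, 0.03, 0, 0, 0, 0, 0.5], [0, 0.03, 0, 0, 0, 0, 0.5], [0, 0, 0, 0, 0, 0, 0.5], [0, 0, 0, 0, 0, 0, 0.5]]
  ]
}}

```text
clock: 27.95
eef_pos: [533.9, -154.6, 246.9]
tcp_rot: [-3.141, 0.001, 3.064]
contact_force: [-0.4, -0.5, -1.2]
opening: 0.749
grasp_force: 0.0
```

```bash
python3 - <<'E'
from h import *
v=snap('wrist','w11'); s=sense(); print(s['eef_pos'],s['tcp_rot'],s['opening'])
for c,z in(('red',121),('yellow',68)):
    for k in blobs(v[0],c,100)[:4]: print(c,k.reshape(-1,2).mean(0).round(),*rect(v,k,z))
t=snap('top','top3'); si=snap('side','side3')
for k in blobs(t[0],'red',12)[:3]: print('top',k.reshape(-1,2).mean(0).round(),*rect(t,k,20))
E
```

```text
[ 533.9545551  -155.22947069  246.71442274] [-3.14111768e+00  4.25349516e-04  3.06344240e+00] 0.7502927303672468
red [329. 322.] [ 657.6 -154.9   70.    19.5] 1.495
red [624. 204.] [558.1 102.1  31.1  16. ] 1.495
red [495. 215.] [559.5  -6.   18.9  13.5] -0.666
yellow [155. 176.] [ 514.3 -314.2   34.    30.7] -1.076
top [260. 187.] [603.  250.4 102.5  19.9] 1.48
top [394. 158.] [ 685.  -165.4   52.8   12.9] 1.547
```

View pics/w11.png

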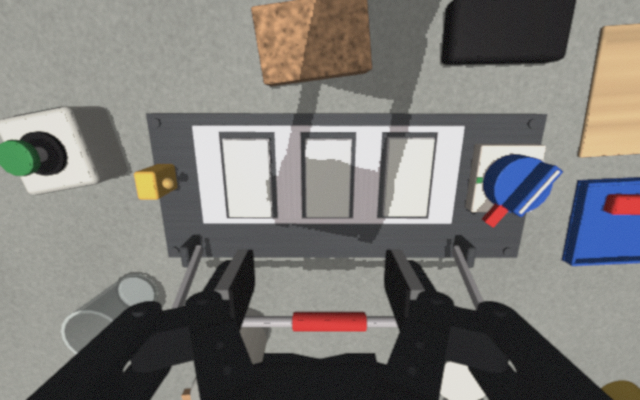

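All three panels lie in their bays. The spreader's handle is now at (603,250) with yaw 1.48, so it was knocked after I placed it. I go and check it.

Request:
{"op": "send_rows", "data": {
  "moves": [
    [[0.0065, 0.038, 0, 0, 0, -0.144, 0.3], [0.0065, 0.038, 0, 0, 0, -0.144, 0.3], [0.0065, 0.038, 0, 0, 0, -0.144, 0.3], [0.0065, 0.038, 0, 0, 0, -0.144, 0.3], [0.0065, 0.038, 0, 0, 0, -0.144, 0.2], [0.0065, 0.038, 0, 0, 0, -0.144, 0.2], [0.0065, 0.038, 0, 0, 0, -0.144, 0.2], [0.0065, 0.038, -0.01, 0, 0, -0.144, 0.2], [0.0065, 0.038, -0.02, 0, 0, -0.144, 0.2], [0.0065, 0.038, -0.02, 0, 0, -0.144, 0.2]]
  ]
}}

```text
clock: 29.1
eef_pos: [599.8, 225.8, 195.9]
tcp_rot: [3.141, -0.0, 1.616]
contact_force: [0.3, -0.0, 0.0]
opening: 0.6
grasp_force: 0.0
```

Request:
{"op": "send_rows", "data": {
  "moves": [
    [[0.007, 0.04, 0, 0, 0, -0.143, 0.2], [0, 0, 0, 0, 0, 0, 0.2], [0, 0, 0, 0, 0, 0, 0.2], [0, 0, 0, 0, 0, 0, 0.2]]
  ]
}}

```text
clock: 29.5
eef_pos: [606.0, 263.7, 196.2]
tcp_rot: [-3.141, 0.001, 1.481]
contact_force: [-0.6, 1.0, -0.3]
opening: 0.603
grasp_force: 0.0
```

```bash
python3 - <<'E'
from h import *
v=snap('wrist','w12'); s=sense(); print(s['eef_pos'],s['tcp_rot'],s['opening'],s['qpos'][5])
for c,z in(('red',21),('blue',18)):
    for k in blobs(v[0],c,100)[:3]: print(c,k.reshape(-1,2).mean(0).round(),*rect(v,k,z))
E
```

```text
[606.08457578 263.58614065 196.40631717] [-3.14153996e+00  3.68321308e-04  1.47982638e+00] 0.6013644334025852 0.49922996956788374
red [320. 194.] [605.6 251.2 105.8  22. ] 1.474
blue [341. 162.] [627.8 269.1 217.1 108.6] 1.543
```

View pics/w12.png

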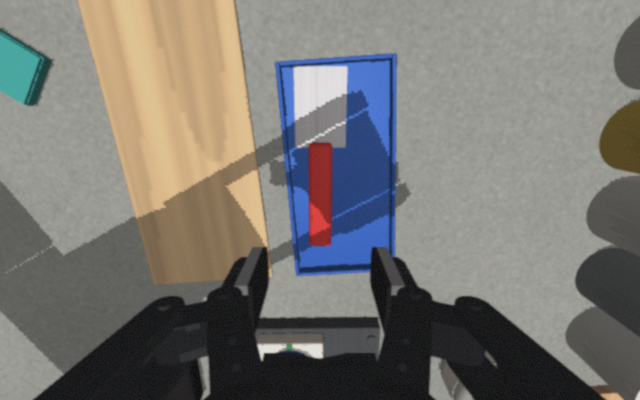

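The spreader is inside the tray at (320,150), its blade tip close to the far wall (row 66). I check whether it lies flat.

```bash
python3 - <<'E'
from h import *
v=load('w12')
h=cv2.cvtColor(v[0],cv2.COLOR_RGB2HSV).astype(int); m=np.zeros((400,640),np.uint8); m[55:150,283:360]=((h[55:150,283:360,1]<60)*255)
m=cv2.morphologyEx(m,cv2.MORPH_CLOSE,np.ones((5,5)))
k=max(cv2.findContours(m,0,1)[0],key=cv2.contourArea); print(rect(v,k,10),cv2.boundingRect(k))
B=cv2.boxPoints(cv2.minAreaRect(k)); print(B.round(),pt(v,B,10).round(1))
a=-.024; R=np.array([[np.cos(a),-np.sin(a)],[np.sin(a),np.cos(a)]])
print(((pt(v,B,10)[:,:2]-[625.9,269])@R).round(1))
E
```

```text
(array([613.3, 336.1,  75.2,  49.9]), 1.481) (294, 65, 53, 83)
[[294.  65.]
 [346.  65.]
 [346. 147.]
 [294. 147.]] [[592.8 375.8  10. ]
 [640.6 371.5  10. ]
 [635.8 296.4  10. ]
 [584.2 301.   10. ]]
[[-35.7 105.9]
 [ 12.2 102.8]
 [  9.3  27.6]
 [-42.4  31. ]]
```

The blade's corners stay within the tray's inner outline (tip local y ≤ 106, side -42), so it lies flat inside and I leave it. Next, the keeper: I go above the sleeve.

Request:
{"op": "send_rows", "data": {
  "moves": [
    [[0.0055, -0.04, 0.01, 0, 0, 0.0013, 0], [0.0055, -0.042, 0, 0, 0, 0.0013, 0], [0.0055, -0.042, 0, 0, 0, 0.0013, 0], [0.0055, -0.042, 0, 0, 0, 0.0013, 0], [0.0055, -0.042, 0, 0, 0, 0.0013, 0], [0.0055, -0.042, 0, 0, 0, 0.0013, 0], [0.0055, -0.042, 0, 0, 0, 0.0013, 0], [0.0055, -0.042, 0, 0, 0, 0.0013, 0], [0.0055, -0.042, 0, 0, 0, 0.0013, 0], [0.006, -0.042, 0, 0, 0, 0.0013, 0]]
  ]
}}

```text
clock: 30.55
eef_pos: [660.6, -156.1, 206.9]
tcp_rot: [3.141, 0.0, 1.492]
contact_force: [0.3, -0.0, -0.3]
opening: 0.5
grasp_force: 0.0
```

Request:
{"op": "send_rows", "data": {
  "moves": [
    [[0, 0, 0, 0, 0, 0, 0], [0, 0, 0, 0, 0, 0, 0], [0, 0, 0, 0, 0, 0, 0]]
  ]
}}

```text
clock: 30.85
eef_pos: [660.8, -152.8, 206.4]
tcp_rot: [-3.141, -0.0, 1.493]
contact_force: [-0.3, 0.4, 0.7]
opening: 0.5
grasp_force: 0.0
```

```bash
python3 - <<'E'
from h import *
v=snap('wrist','w13'); s=sense(); print(s['eef_pos'],s['tcp_rot'],s['opening'],s['qpos'][5])
for k in blobs(v[0],'red',100)[:4]: print(cv2.boundingRect(k),*rect(v,k,125))
E
```

```text
[ 660.97383746 -152.24978014  206.45135093] [-3.14140753e+00 -2.82181468e-04  1.49335039e+00] 0.5005110432544749 -0.1514001318238338
(299, 172, 25, 96) [ 655.1 -156.3   72.1   16.3] 1.497
```

Request:
{"op": "send_rows", "data": {
  "moves": [
    [[-0.0055, -0.001, -0.02, 0, 0, 0, 0], [0, 0, -0.025, 0, 0, 0, 0], [0, 0, -0.02, 0, 0, 0, 0], [0, 0, -0.012, 0, 0, 0, 0], [0, 0, -0.007, 0, 0, 0, 0], [0, 0, 0, 0, 0, 0, -0.3], [0, 0, 0, 0, 0, 0, -0.3], [0, 0, 0, 0, 0, 0, -0.3]]
  ]
}}

```text
clock: 31.7
eef_pos: [656.6, -154.0, 123.4]
tcp_rot: [3.14, 0.0, 1.493]
contact_force: [-0.1, 0.4, 0.8]
opening: 0.352
grasp_force: 0.0
```

Request:
{"op": "send_rows", "data": {
  "moves": [
    [[-0.007, 0.0005, 0.002, 0, 0, 0, -0.3], [-0.007, 0.0005, 0.003, 0, 0, 0, -0.3], [-0.009, 0.0007, 0.001, 0, 0, 0, -0.3], [-0.009, 0.0007, 0.001, 0, 0, 0, -0.3], [-0.006, 0.0005, 0, 0, 0, 0, -0.3], [-0.006, 0.0005, -0.001, 0, 0, 0, -0.3], [-0.006, 0.0005, -0.001, 0, 0, 0, -0.3], [-0.006, 0.0005, -0.002, 0, 0, 0, -0.3], [-0.005, 0.0004, -0.002, 0, 0, 0, -0.3], [-0.005, 0.0004, -0.002, 0, 0, 0, -0.3]]
  ]
}}

```text
clock: 32.7
eef_pos: [589.3, -148.7, 120.9]
tcp_rot: [-3.141, -0.0, 1.493]
contact_force: [2.1, -0.1, 1.2]
opening: 0.35
grasp_force: 0.8
```

Request:
{"op": "send_rows", "data": {
  "moves": [
    [[-0.005, 0.0004, -0.002, 0, 0, 0, -0.3], [-0.005, 0.0004, -0.002, 0, 0, 0, -0.3], [-0.005, 0.0004, -0.003, 0, 0, 0, -0.3], [-0.004, 0.0003, -0.003, 0, 0, 0, -0.3], [-0.004, 0.0003, -0.003, 0, 0, 0, -0.3], [-0.004, 0.0003, -0.003, 0, 0, 0, -0.3], [-0.004, 0.0003, -0.003, 0, 0, 0, -0.3], [-0.004, 0.0003, -0.004, 0, 0, 0, -0.3], [-0.004, 0.0003, -0.003, 0, 0, 0, -0.3], [-0.003, 0.0002, -0.003, 0, 0, 0, -0.3]]
  ]
}}

```text
clock: 33.7
eef_pos: [548.5, -145.6, 92.0]
tcp_rot: [3.14, 0.0, 1.493]
contact_force: [6.7, 0.6, -4.1]
opening: 0.351
grasp_force: 3.3
```

```bash
python3 - <<'E'
from h import *
v=snap('wrist','w14'); s=sense(); t=snap('top','top4'); si=snap('side','side4'); print(s['eef_pos'],s['contact_force'])
for n,w in(('w',v),('t',t),('s',si)):
  for k in blobs(w[0],'red',12)[:4]: print(n,cv2.boundingRect(k),*rect(w,k,100))
E
```

```text
[ 548.07423942 -145.51237352   91.5263878 ] [ 8.01304884 -0.68865426 -5.88755302]
w (314, 209, 41, 149) [ 554.5 -146.6   72.9   16.7] 1.489
t (243, 183, 34, 8) [585.4 237.7  95.8  18.6] 1.48
s (331, 246, 6, 18) [ 553.  -148.5   58.8   13.2] 1.507
```

Request:
{"op": "send_rows", "data": {
  "moves": [
    [[0.005, 0, 0, 0, 0, 0, -0.2], [0.001, 0, 0.025, 0, 0, 0, -0.2], [0, 0, 0.03, 0, 0, 0, -0.2], [0, 0, 0, 0, 0, 0, -1], [0, 0, 0, 0, 0, 0, -1], [0, 0, 0, 0, 0, 0, -1], [0, 0, 0, 0, 0, 0, -1]]
  ]
}}

```text
clock: 34.55
eef_pos: [553.1, -145.3, 146.2]
tcp_rot: [-3.139, -0.0, 1.493]
contact_force: [1.5, 0.4, -0.7]
opening: -0.001
grasp_force: 0.0
```

Request:
{"op": "send_rows", "data": {
  "moves": [
    [[-0.001, 0, -0.014, 0, 0, 0, -1], [-0.001, 0, -0.01, 0, 0, 0, -1], [-0.003, 0, -0.006, 0, 0, 0, -1], [-0.003, 0, -0.006, 0, 0, 0, -1], [-0.002, 0, -0.006, 0, 0, 0, -1], [-0.002, 0, -0.006, 0, 0, 0, -1]]
  ]
}}

```text
clock: 35.15
eef_pos: [541.7, -145.6, 98.8]
tcp_rot: [3.142, 0.0, 1.493]
contact_force: [-2.2, -0.1, 2.7]
opening: -0.004
grasp_force: 0.9
```

Request:
{"op": "send_rows", "data": {
  "moves": [
    [[-0.001, 0, -0.005, 0, 0, 0, -1], [-0.001, 0, -0.005, 0, 0, 0, -1], [0, 0, -0.004, 0, 0, 0, -1], [0, 0, -0.003, 0, 0, 0, -1]]
  ]
}}

```text
clock: 35.55
eef_pos: [539.0, -145.5, 82.1]
tcp_rot: [-3.14, -0.0, 1.493]
contact_force: [-4.9, 1.1, 5.8]
opening: 0.003
grasp_force: 3.3
```

Request:
{"op": "send_rows", "data": {
  "moves": [
    [[0, 0, -0.003, 0, 0, 0, -1], [0, 0, -0.003, 0, 0, 0, -1], [0, 0, -0.002, 0, 0, 0, -1], [0, 0, 0, 0, 0, 0, -1]]
  ]
}}

```text
clock: 35.95
eef_pos: [540.1, -145.6, 74.0]
tcp_rot: [3.141, -0.0, 1.493]
contact_force: [0.6, 0.1, -0.1]
opening: 0.003
grasp_force: 0.0
```

Request:
{"op": "send_rows", "data": {
  "moves": [
    [[0, 0, -0.001, 0, 0, 0, -1], [0, 0, -0.001, 0, 0, 0, -1], [0, 0, -0.001, 0, 0, 0, -1], [0, 0, 0, 0, 0, 0, -1]]
  ]
}}

```text
clock: 36.35
eef_pos: [540.2, -145.6, 71.9]
tcp_rot: [3.141, 0.0, 1.493]
contact_force: [-1.2, 0.5, 6.2]
opening: -0.005
grasp_force: 3.4
```

Request:
{"op": "send_rows", "data": {
  "moves": [
    [[0, 0, -0.001, 0, 0, 0, -1], [0, 0, -0.001, 0, 0, 0, -1], [0, 0, 0, 0, 0, 0, -1]]
  ]
}}

```text
clock: 36.65
eef_pos: [540.4, -145.7, 71.5]
tcp_rot: [3.141, 0.0, 1.493]
contact_force: [-6.7, 0.7, 26.5]
opening: -0.002
grasp_force: 13.4
```

Request:
{"op": "send_rows", "data": {
  "moves": [
    [[0, 0, 0.02, 0, 0, 0, -1], [0, 0, 0.04, 0, 0, 0, -0.6], [0, 0, 0.045, 0, 0, 0, -0.3], [0, 0, 0.025, 0, 0, 0, 0], [0.0023, 0.033, 0, 0, 0, 0.143, 0], [0.0023, 0.033, 0, 0, 0, 0.143, 0], [0.0023, 0.033, 0, 0, 0, 0.143, 0], [0.0023, 0.033, 0, 0, 0, 0.143, 0], [0.0023, 0.033, 0, 0, 0, 0.143, 0], [0.0023, 0.034, 0, 0, 0, 0.143, 0]]
  ]
}}

```text
clock: 37.65
eef_pos: [553.7, 54.8, 199.3]
tcp_rot: [3.141, 0.0, 2.357]
contact_force: [0.2, -0.2, 0.9]
opening: 0.497
grasp_force: 0.0
```

Request:
{"op": "send_rows", "data": {
  "moves": [
    [[0, 0, 0, 0, 0, 0, 0], [0, 0, 0, 0, 0, 0, 0], [0, 0, 0, 0, 0, 0, 0]]
  ]
}}

```text
clock: 37.95
eef_pos: [553.6, 52.8, 199.2]
tcp_rot: [-3.141, 0.0, 2.349]
contact_force: [-0.1, 0.3, -0.3]
opening: 0.499
grasp_force: 0.0
```

```bash
python3 - <<'E'
from h import *
v=snap('wrist','w15'); s=sense(); t=snap('top','top5'); si=snap('side','side5'); print(s['eef_pos'],s['tcp_rot'],s['opening'],s['contact_force'])
for n,w in(('w',v),('t',t),('s',si)):
  for k in blobs(w[0],'red',12)[:4]: print(n,cv2.boundingRect(k),*rect(w,k,55))
# white line on the rib = white inside blue hull in wrist view
for k in blobs(v[0],'blue',100)[:3]: print('blue',cv2.boundingRect(k),*rect(v,k,70))
E
```

```text
[553.6093239   52.56000835 199.21365258] [-3.14129784e+00  6.40907587e-05  2.34874653e+00] 0.5030046834039767 [ 0.67928397 -0.11326983 -0.10355671]
w (451, 23, 117, 98) [590.7 229.9  96.8  21.7] 1.475
w (318, 234, 15, 15) [590.9  22.4  14.1  12.3] -0.662
w (185, 285, 18, 16) [ 538.2 -108.8   14.3   14.3] 1.567
t (243, 183, 34, 8) [595.3 244.8  99.5  19.3] 1.48
t (380, 202, 22, 5) [ 535.3 -142.9   62.    10.9] 1.489
s (325, 255, 5, 20) [ 535.7 -146.    65.4   11.2] 1.437
s (328, 173, 7, 18) [596.3 194.9  85.8  19.9] 1.496
blue (409, 0, 231, 195) [603.8 232.2 168.5  92.3] 1.546
blue (286, 160, 66, 74) [551.6  54.7  59.2  57.2] -1.417
```

View pics/w15.png

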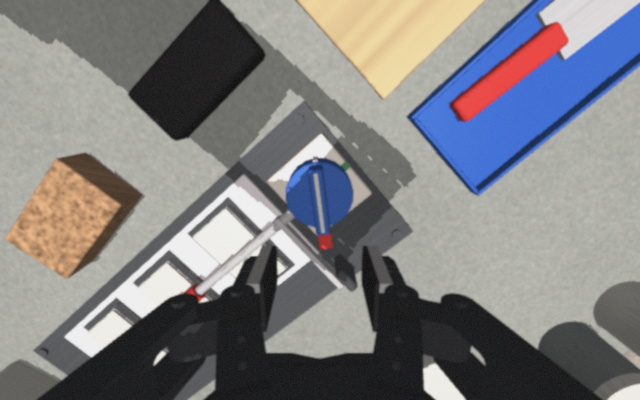

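The keeper lies shut across the bays (bar from 200,293 to 290,216). The collar is at (319,197), its rib and white line running from (317,167) to the red lug at (325,241).

```bash
python3 - <<'E'
from h import *
v=load('w15')
w=mask(v[0],'white'); h=cv2.cvtColor(v[0],cv2.COLOR_RGB2HSV).astype(int)
P=[]
for r in range(172,232,3):
    row=h[r,305:335]; c=np.where((row[:,1]<110))[0]
    if len(c) and len(c)<12: P.append((305+c.mean(),r))
P=np.array(P); print(len(P),P[[0,-1]])
for z in(70,77,84):
    W=pt(v,P,z)[:,:2]; d=cv2.fitLine(W.astype(np.float32),cv2.DIST_HUBER,0,.01,.01).ravel(); a=np.arctan2(d[1],d[0]); a=a if d[0]>0 else a+np.pi
    print(z,a, 'line pt',d[2:], np.ptp(W,axis=0))
print('lug',pt(v,[(325.5,241)],55))
for k in blobs(v[0],'blue',100)[1:2]: print(cv2.fitEllipse(k))
E
```

```text
17 [[315.5 175. ]
 [321.5 223. ]]
70 -0.6690016 line pt [553.92236  50.97644] [33.81611251 26.96448857]
77 -0.6690124 line pt [552.44135   52.505028] [32.88336955 26.22073256]
84 -0.66899526 line pt [550.9603    54.033615] [31.95062658 25.47697655]
lug [[590.92107772  23.03418326  55.        ]]
((319.56640625, 194.78579711914062), (63.829132080078125, 65.43064880371094), 54.39714813232422)
```

Request:
{"op": "send_rows", "data": {
  "moves": [
    [[0, 0.0005, -0.03, 0, 0, 0.062, 0], [0, 0, -0.03, 0, 0, 0.062, -0.1], [0, 0, -0.03, 0, 0, 0, -0.1], [0, 0, -0.015, 0, 0, 0, -0.1], [0, 0, -0.01, 0, 0, 0, -0.1], [0, 0, -0.005, 0, 0, 0, -0.1], [0, 0, 0, 0, 0, 0, -0.1]]
  ]
}}

```text
clock: 38.8
eef_pos: [553.3, 53.3, 81.5]
tcp_rot: [-3.14, -0.001, 2.474]
contact_force: [-10.3, -1.9, 24.8]
opening: 0.451
grasp_force: 12.6
```

Request:
{"op": "send_rows", "data": {
  "moves": [
    [[0, 0, 0, 0, 0, 0, -1], [0, 0, 0, 0, 0, 0, -1], [0, 0, 0, 0, 0, 0, -1], [0, 0, 0, 0, 0, 0, -1], [0, 0, 0, 0, 0, 0, -1], [0, 0, 0, 0, 0, 0, -1]]
  ],
  "grip_force": 40
}}

```text
clock: 39.4
eef_pos: [554.9, 52.2, 83.2]
tcp_rot: [3.141, 0.003, 2.475]
contact_force: [-11.0, -10.2, 38.1]
opening: 0.132
grasp_force: 50.3
```

Request:
{"op": "send_rows", "data": {
  "moves": [
    [[0, 0, 0.002, 0, 0, 0, -1], [0, 0, 0.002, 0, 0, 0, -1], [0, 0, 0, 0, 0, 0, -1]]
  ]
}}

```text
clock: 39.7
eef_pos: [554.6, 52.2, 83.6]
tcp_rot: [-3.141, 0.003, 2.475]
contact_force: [3.1, -7.9, -6.5]
opening: 0.127
grasp_force: 42.1
```

```bash
python3 - <<'E'
from h import *
s=sense(); print(s['eef_pos'],s['tcp_rot'],s['contact_force'],s['wrist_torque'],s['opening'],s['grasp_force'])
E
```

```text
[554.57055322  52.20456031  83.58639513] [-3.14138609e+00  2.74378348e-03  2.47457639e+00] [ 3.07437714 -7.87199903 -6.46995468] [-1.61034511 -0.63003244 -0.06203807] 0.1268249608674087 42.10713051259518
```

Request:
{"op": "send_rows", "data": {
  "moves": [
    [[0, -0.001, -0.0005, 0, 0, 0, -1], [0, 0, 0, 0, 0, -0.06, -1], [0, 0, 0, 0, 0, -0.08, -1], [0, 0, 0, 0, 0, -0.08, -1], [0, 0, 0, 0, 0, -0.08, -1], [0, 0, 0, 0, 0, 0, -1]]
  ]
}}

```text
clock: 40.3
eef_pos: [554.3, 51.8, 83.5]
tcp_rot: [3.141, 0.002, 2.172]
contact_force: [-0.1, -7.0, 1.7]
opening: 0.132
grasp_force: 43.4
```

Request:
{"op": "send_rows", "data": {
  "moves": [
    [[0, -0.001, 0, 0, 0, -0.08, -1], [0, 0, 0, 0, 0, -0.08, -1], [0, 0, 0, 0, 0, -0.08, -1], [0, 0, 0, 0, 0, -0.08, -1], [0, 0, 0, 0, 0, -0.08, -1], [0, 0, 0, 0, 0, -0.08, -1], [0, 0, 0, 0, 0, -0.08, -1], [0, 0, 0, 0, 0, -0.08, -1], [0, 0, 0, 0, 0, -0.04, -1], [0, 0, 0, 0, 0, 0, -1]]
  ]
}}

```text
clock: 41.3
eef_pos: [553.3, 51.3, 83.5]
tcp_rot: [-3.141, 0.001, 1.493]
contact_force: [-3.8, -2.2, 5.1]
opening: 0.132
grasp_force: 44.0
```

```bash
python3 - <<'E'
from h import *
s=sense(); print(s['eef_pos'],s['tcp_rot'],s['contact_force'],s['wrist_torque'],s['opening'],s['grasp_force'])
E
```

```text
[553.32466465  51.28868587  83.49487237] [-3.14096010e+00  5.76485325e-04  1.49277988e+00] [-3.7994332  -2.16698143  5.07897111] [-0.5482561   0.57555047 -0.13764237] 0.13162765365301957 43.99411610327661
```

Request:
{"op": "send_rows", "data": {
  "moves": [
    [[0, 0, 0, 0, 0, 0, -0.5], [0, 0, 0, 0, 0, 0, -0.3], [0, 0, 0, 0, 0, 0, -0.2], [0, 0, 0.01, 0, 0, 0, -0.1], [0, 0, 0.03, 0, 0, 0, 0], [0, 0, 0.04, 0, 0, 0, 0], [0, 0, 0.04, 0, 0, 0, 0], [0, 0, 0, 0, 0, 0, 0], [0, 0, 0, 0, 0, 0, 0]]
  ]
}}

```text
clock: 42.2
eef_pos: [554.4, 52.1, 204.4]
tcp_rot: [3.139, -0.001, 1.495]
contact_force: [-0.5, -0.3, -0.0]
opening: 0.495
grasp_force: 0.0
```

```bash
python3 - <<'E'
from h import *
v=snap('wrist','w16'); s=sense(); print(s['eef_pos'],s['tcp_rot'])
for c in('blue','green','red'):
    for k in blobs(v[0],c,15): print(c,cv2.boundingRect(k),k.reshape(-1,2).mean(0).round(1),*rect(v,k,24 if c=='green' else 75))
h=cv2.cvtColor(v[0],cv2.COLOR_RGB2HSV).astype(int)
k=[k for k in blobs(v[0],'blue',15) if 280<cv2.boundingRect(k)[0]<330][0]; x,y,w,hh=cv2.boundingRect(k)
P=[]
for r in range(y+4,y+hh-2,3):
    row=h[r,305:335]; c=np.where(row[:,1]<110)[0]
    print(r,305+c)
    if 0<len(c)<12: P.append((305+c.mean(),r))
P=np.array(P)
for z in(80,88):
    W=pt(v,P,z)[:,:2]; d=cv2.fitLine(W.astype(np.float32),cv2.DIST_HUBER,0,.01,.01).ravel(); print(z,np.arctan2(d[1],d[0]),d[2:])
E
```

```text
[553.52908176  51.99114152 203.05188594] [ 3.14113128e+00 -1.42394914e-04  1.49478586e+00]
blue (325, 0, 124, 68) [381.9  31.2] [613.  173.1  89.5  44.3] -0.069
blue (286, 158, 64, 73) [317.4 194.6] [553.5  56.4  56.6  56. ] 0.705
red (346, 0, 26, 26) [357.9  11.4] [593.3 188.6  18.1  15.9] -0.074
red (311, 333, 14, 26) [317.2 345.6] [ 541.5 -102.7   30.7   13. ] 1.488
red (313, 233, 11, 12) [317.7 238.4] [550.9  13.9  10.7   8.9] 1.49
4 [305 306 307 308 309 310 311 312 313 314 315 316 317 318 319 320 321 322
 323 324]
7 [305 306 307 308 309 310 311 312 313 314 315 316 317 318 319 320 321 322
 323 324]
10 [305 306 307 308 309 310 311 312 313 314 315 316 317 318 319 320 321 322
 323 324]
13 [305 306 307 308 309 310 311 312 313 314 315 316 317 318 319 320 321 322
 323 324]
16 [305 306 307 308 309 310 311 312 313 314 315 316 317 318 319 320 321 322
 323 324]
19 [305 306 307 308 309 310 311 312 313 314 315 316 317 318 319 320 321 322
 323 324]
22 [305 306 307 308 309 310 311 312 313 314 315 316 317 318 319 320 321 322
 323 324]
25 [305 306 307 308 309 310 311 312 313 314 315 316 317 318 
[... 977 characters left out ...]
 315 316 317 318 319 320 321 322
 323 324 325 326]
61 [305 306 307 308 309 310 311 312 313 314 315 316 317 318 319 320 321 322
 323 324 325 326]
64 [305 306 307 308 309 310 311 312 313 314 315 316 317 318 319 320 321 322
 323 324 325 326]Traceback (most recent call last):
  File "<stdin>", line 14, in <module>
  File "h.py", line 16, in pt
    _,K,Rc,c=v; uv=np.atleast_2d(np.array(uv,float)); d=np.c_[uv,np.ones(len(uv))]@np.linalg.inv(K).T@Rc.T
                                                        ~~~~~~~~~~~~~~~~~~~~~~~~~~^~~~~~~~~~~~~~~~~~~
ValueError: matmul: Input operand 1 has a mismatch in its core dimension 0, with gufunc signature (n?,k),(k,m?)->(n?,m?) (size 3 is different from 1)
```

```bash
python3 - <<'E'
from h import *
v=load('w16'); h=cv2.cvtColor(v[0],cv2.COLOR_RGB2HSV).astype(int)
def fit(f,P,zs):
    P=np.array(P); print(len(P),P[[0,-1]])
    for z in zs:
        W=pt(f,P,z)[:,:2]; d=cv2.fitLine(W.astype(np.float32),cv2.DIST_HUBER,0,.01,.01).ravel(); print(z,np.arctan2(-abs(d[1]),-d[0]*np.sign(d[1])),d[2:])
P=[]
for r in range(166,228,2):
    c=np.where(h[r,305:333,1]<110)[0]
    if 0<len(c)<12: P.append((305+c.mean(),r))
fit(v,P,(80,))
H,S,V=h[...,0],h[...,1],h[...,2]
m=((H>45)&(H<90)&(S>60)).astype(np.uint8)
n,l,st,ce=cv2.connectedComponentsWithStats(m)
for i in range(1,n):
    if st[i,4]>5 and st[i,1]<260: print('green',st[i],ce[i],pt(v,ce[i],24))
print('lug',[pt(v,[(317.7,238.4)],z).round(1).tolist() for z in(60,)],'ref angle -1.649')
E
```

```text
26 [[317. 172.]
 [321. 222.]]
80 -1.6467538 [553.0784   53.40382]
green [315 150   6   6  29] [317.48275862 152.5862069 ] [[555.58921572  82.77565892  24.        ]]
lug [[[550.1, 7.4, 60.0]]] ref angle -1.649
```

The white line and lug sit at -1.647 against a locked angle of -1.649, so the collar is locked. Now the timer.

Request:
{"op": "send_rows", "data": {
  "moves": [
    [[-0.0066, -0.043, 0.01, 0, 0, 0, -1], [-0.0066, -0.043, 0.01, 0, 0, 0, -1], [-0.0066, -0.043, 0.007, 0, 0, 0, -1], [-0.0066, -0.043, 0, 0, 0, 0, -1], [-0.0066, -0.043, 0, 0, 0, 0, -1], [-0.0066, -0.043, 0, 0, 0, 0, -1], [-0.0066, -0.043, 0, 0, 0, 0, -1], [-0.0066, -0.043, 0, 0, 0, 0, -1], [-0.0066, -0.043, 0, 0, 0, 0, -1], [-0.0066, -0.043, 0, 0, 0, 0, -1]]
  ]
}}

```text
clock: 43.25
eef_pos: [486.4, -379.3, 228.0]
tcp_rot: [-3.139, -0.002, 1.495]
contact_force: [0.8, -0.5, -0.1]
opening: 0.0
grasp_force: 0.0
```

Request:
{"op": "send_rows", "data": {
  "moves": [
    [[-0.0066, -0.043, 0, 0, 0, 0, -1], [0, 0, 0, 0, 0, 0, -1], [0, 0, 0, 0, 0, 0, -1], [0, 0, 0, 0, 0, 0, -1]]
  ]
}}

```text
clock: 43.65
eef_pos: [480.8, -419.7, 228.6]
tcp_rot: [-3.14, -0.002, 1.495]
contact_force: [1.0, -0.1, 0.0]
opening: 0.001
grasp_force: 0.0
```

```bash
python3 - <<'E'
from h import *
v=snap('wrist','w17'); s=sense(); print(s['eef_pos'],s['tcp_rot'])
t=snap('top','top6')
for n,w in(('w',v),('t',t)):
  for k in blobs(w[0],'green',15)[:4]: print(n,cv2.boundingRect(k),cv2.contourArea(k),*rect(w,k,94))
for k in blobs(v[0],'white',2000)[:4]: print('white',cv2.boundingRect(k),*rect(v,k,60))
for k in blobs(t[0],'red',12)[:4]: print('t red',*rect(t,k,21))
E
```

```text
[ 481.04535193 -419.61353367  229.00822139] [-3.14038763e+00 -1.25692404e-03  1.49566629e+00]
w (305, 185, 37, 35) 940.5 [ 483.  -425.9   31.2   31.1] -0.87
t (488, 214, 10, 10) 68.5 [ 480.  -422.2   25.9   25.7] 1.549
white (338, 127, 302, 229) [ 673.2 -551.3  290.6  279.4] -1.154
white (0, 232, 225, 143) [ 229.5 -526.5  259.1  139.9] 0.471
white (92, 109, 141, 93) [ 334.4 -379.9  132.2   82. ] -0.232
white (296, 0, 167, 51) [ 542.4 -284.5  141.5   37.5] -0.075
t red [602.9 250.3 102.4  19.8] 1.485
t red [ 541.  -148.6   63.7   11.1] 1.489
```

Request:
{"op": "send_rows", "data": {
  "moves": [
    [[0.0015, -0.005, -0.03, 0, 0, 0, -1], [0, 0, -0.035, 0, 0, 0, -1], [0, 0, -0.03, 0, 0, 0, -1], [0, 0, -0.015, 0, 0, 0, -1], [0, 0, -0.005, 0, 0, 0, -1], [0, 0, -0.005, 0, 0, 0, -1], [0, 0, -0.004, 0, 0, 0, -1], [0, 0, -0.003, 0, 0, 0, -1]]
  ]
}}

```text
clock: 44.55
eef_pos: [483.3, -426.2, 103.9]
tcp_rot: [3.14, 0.001, 1.495]
contact_force: [0.4, 2.9, 4.6]
opening: -0.004
grasp_force: 2.2
```

Request:
{"op": "send_rows", "data": {
  "moves": [
    [[0, 0, -0.002, 0, 0, 0, -1], [0, 0, -0.002, 0, 0, 0, -1], [0, 0, 0, 0, 0, 0, -1]]
  ]
}}

```text
clock: 44.85
eef_pos: [483.3, -426.2, 99.4]
tcp_rot: [3.14, 0.0, 1.495]
contact_force: [1.8, 3.2, 5.6]
opening: 0.002
grasp_force: 2.8
```

Request:
{"op": "send_rows", "data": {
  "moves": [
    [[0, 0, -0.001, 0, 0, 0, -1], [0, 0, -0.001, 0, 0, 0, -1], [0, 0, -0.001, 0, 0, 0, -1], [0, 0, -0.001, 0, 0, 0, -1], [0, 0, 0, 0, 0, 0, -1]]
  ]
}}

```text
clock: 45.35
eef_pos: [483.4, -426.3, 96.9]
tcp_rot: [3.14, 0.001, 1.495]
contact_force: [-2.9, 6.6, 18.6]
opening: 0.005
grasp_force: 8.8
```

On its stop (18.6 N at the expected height). Let go and check the final state.

Request:
{"op": "send_rows", "data": {
  "moves": [
    [[0, 0, 0, 0, 0, 0, -1], [0, 0, 0.01, 0, 0, 0, -1], [0, 0, 0.03, 0, 0, 0, -1], [0, 0, 0.04, 0, 0, 0, -1], [0, 0, 0.04, 0, 0, 0, -1], [0, 0, 0.03, 0, 0, 0, -1], [0, 0, 0, 0, 0, 0, -1], [0, 0, 0, 0, 0, 0, -1]]
  ]
}}

```text
clock: 46.15
eef_pos: [482.7, -426.5, 245.4]
tcp_rot: [3.14, 0.001, 1.495]
contact_force: [0.6, 0.5, 0.5]
opening: -0.001
grasp_force: 0.0
```

```bash
python3 - <<'E'
from h import *
v=snap('wrist','w18'); s=sense(); print(s['eef_pos'],s['contact_force'])
t=snap('top','top7'); si=snap('side','side7')
for k in blobs(v[0],'green',15)[:1]: print('green',cv2.boundingRect(k),*rect(v,k,94))
for n,w in(('t',t),('s',si)):
  for k in blobs(w[0],'red',12)[:4]: print(n,cv2.boundingRect(k),'z55',*rect(w,k,55),'z21',*rect(w,k,21))
t0=load('top0')[0].astype(int); d=(abs(t[0].astype(int)-t0).max(2)>60).astype(np.uint8)
n,l,st,c=cv2.connectedComponentsWithStats(cv2.morphologyEx(d,cv2.MORPH_OPEN,np.ones((3,3)))); print([x.tolist() for x in st[1:] if x[4]>25])
E
```

```text
[ 482.18667644 -425.95875666  244.12879259] [-0.4977173   0.52494256 -0.26285042]
green (302, 173, 36, 34) [ 483.5 -426.    31.3   31.2] 0.52
t (243, 183, 34, 8) z55 [595.3 244.8  99.5  19.3] 1.48 z21 [602.8 250.3 102.4  19.9] 1.48
t (380, 202, 22, 5) z55 [ 535.2 -142.9   61.9   10.8] 1.492 z21 [ 540.9 -148.6   63.7   11.1] 1.492
t (334, 198, 6, 5) z55 [550.1  16.2  14.8  12.1] 1.542 z21 [556.3  15.1  15.2  12.4] 1.542
[[556, 137, 84, 96, 2330], [513, 139, 82, 105, 3112], [385, 156, 23, 6, 116], [220, 177, 58, 18, 682], [352, 188, 17, 13, 198], [373, 190, 37, 30, 690], [411, 191, 18, 30, 507], [476, 207, 24, 17, 162], [263, 213, 15, 28, 415], [202, 217, 15, 29, 397], [231, 216, 16, 29, 405], [580, 218, 52, 43, 516], [484, 221, 18, 12, 93], [565, 231, 28, 10, 121], [624, 243, 16, 43, 339], [493, 246, 52, 104, 1710], [598, 247, 21, 27, 272], [289, 281, 123, 113, 3815], [370, 311, 134, 89, 6330], [607, 310, 20, 69, 1039], [75, 348, 5, 7, 29], [93, 348, 23, 21, 352], [505, 360, 11, 40, 137], [343, 362, 54, 33, 682], [0, 372, 72, 28, 880], [325, 393, 6, 7, 26]]
```

```bash
python3 -c "
from rig import sign_off; print(sign_off())"
```

```text
the job is handed in; nothing more can be done
None
```

The job is handed in: all three panels are in their bays, the keeper is pressed home and the collar locked, and the timer was pressed to its stop and let go; the spreader was knocked sideways after I placed it, but it measured as still flat inside the tray, with its blade tip against the far wall, so I left it.

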